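# Put the deep sockets back in their tray

### The job

The deep sockets were left scattered over the bench: put all four away in the tray, each standing upright and fully down in the holder block whose well fits it, the smallest socket in the smallest well and so on up to the largest. The long hexagonal coupling nut and the plain spacer sleeve standing among them are not part of the set: leave them where they stand.

Things in the scene. Friction and masses are not known exactly. Their poses are not given: they have to be found in the camera images.
- socket_s: the smallest of four bright steel deep sockets: plain round cylinder 24 mm across and 78 mm tall with a 17 mm hexagonal opening in its top end, standing upright on the bench; origin at the centre of its underside, z up along its axis
- socket_m: the second smallest of four bright steel deep sockets: plain round cylinder 30 mm across and 78 mm tall with a 22 mm hexagonal opening in its top end, standing upright on the bench; origin at the centre of its underside, z up along its axis
- socket_l: the second largest of four bright steel deep sockets: plain round cylinder 37 mm across and 78 mm tall with a 27 mm hexagonal opening in its top end, standing upright on the bench; origin at the centre of its underside, z up along its axis
- socket_xl: the largest of four bright steel deep sockets: plain round cylinder 44 mm across and 78 mm tall with a 32 mm hexagonal opening in its top end, standing upright on the bench; origin at the centre of its underside, z up along its axis
- block_s: grey plastic holder block for the 24 mm socket, 74 x 74 mm, 40 mm high, fixed in a dark steel tray with the other three, two by two, 76 mm between centres; smallest of the four round wells: 40 mm across at the mouth, tapering to 28 mm at its floor, 8 mm above the block's underside; origin at the underside's centre, z up, x and y along its sides and the rows
- block_m: grey plastic holder block for the 30 mm socket, 74 x 74 mm, 40 mm high, fixed in a dark steel tray with the other three, two by two, 76 mm between centres; second smallest of the four round wells: 46 mm across at the mouth, tapering to 34 mm at its floor, 8 mm above the block's underside; origin at the underside's centre, z up, x and y along its sides and the rows
- block_l: grey plastic holder block for the 37 mm socket, 74 x 74 mm, 40 mm high, fixed in a dark steel tray with the other three, two by two, 76 mm between centres; second largest of the four round wells: 53 mm across at the mouth, tapering to 41 mm at its floor, 8 mm above the block's underside; origin at the underside's centre, z up, x and y along its sides and the rows
- block_xl: grey plastic holder block for the 44 mm socket, 74 x 74 mm, 40 mm high, fixed in a dark steel tray with the other three, two by two, 76 mm between centres; largest of the four round wells: 60 mm across at the mouth, tapering to 48 mm at its floor, 8 mm above the block's underside; origin at the underside's centre, z up, x and y along its sides and the rows
- coupling_nut: long coupling nut, not a socket: bright steel, hexagonal outside 30 mm across flats, round threaded hole, 70 mm tall, standing upright; origin at the centre of its underside, z up
- spacer_sleeve: plain spacer sleeve, not a socket: bright steel tube 33 mm across with a round smooth 24 mm bore, 74 mm tall, standing upright; origin at the centre of its underside, z up

How it is judged (in metres and radians):
At the end, for the whole second after the job is handed in: Each of the four sockets stands upright (within 0.1 rad), released and at rest on the floor of its own well (underside 4 to 12 mm above the block's underside), its axis within 8 mm of the block's centre; the coupling nut and the spacer sleeve stand upright within 25 mm of where they were (horizontal distance between socket_s and block_s below 0.008 m and z of socket_s in the frame of block_s between 0.004 and 0.012 m and angle between each of socket_s, socket_m, socket_l, socket_xl, coupling_nut, spacer_sleeve's own z axis and vertical below 0.1 rad and linear speed of each of socket_s, socket_m, socket_l, socket_xl, coupling_nut, spacer_sleeve below 0.02 m/s and horizontal distance between socket_m and block_m below 0.008 m and z of socket_m in the frame of block_m between 0.004 and 0.012 m and horizontal distance between socket_l and block_l below 0.008 m and z of socket_l in the frame of block_l between 0.004 and 0.012 m and horizontal distance between socket_xl and block_xl below 0.008 m and z of socket_xl in the frame of block_xl between 0.004 and 0.012 m and distance of each of coupling_nut, spacer_sleeve from where it was at the start of the episode below 0.025 m); the robot touches nothing.
It fails at once if the coupling nut is carried off, pushed more than 25 mm or knocked over (distance of coupling_nut from where it was at the start of the episode above 0.025 m or angle between coupling_nut's own z axis and vertical above 0.5 rad).
It fails at once if the spacer sleeve is carried off, pushed more than 25 mm or knocked over (distance of spacer_sleeve from where it was at the start of the episode above 0.025 m or angle between spacer_sleeve's own z axis and vertical above 0.5 rad).
It also fails if it takes over 102 s, if anything falls off the work surface, if the arm or the gripper's body presses on something with over 40 N, if the wrist force passes 120 N, or if a joint passes its speed limit or range.

### The arm

A 6-joint arm with a two-finger parallel gripper is mounted at the origin on a cart in front of the work surface, level with it; the furniture and walls round the work are solid. World frame = base frame: x ahead of the robot, y to its left, z up, the work surface at z = 0. Lengths are in mm, angles in degrees, forces in N, time in s.
With the tool pointing down it reaches from about 350 to 850 mm from the base axis. Payload 8.1 kg.
Tool frame: the origin (TCP) lies between the finger pads; the fingertips stand ahead of it and the grasp point (between the pads) lies 2 mm behind it (nose_length is the z of the fingertips in the tool frame, in mm); z points along the fingers, y is the direction in which the jaws open and shut (so a half turn about z gives the same grasp; the last joint's range is limited). The gripper opens to 85 mm and grips with 20 to 120 N. Pads are 22 mm wide; open, the fingers measure 114 mm over their backs; the gripper's body (76 mm by 85 mm) begins 54 mm behind the grasp point. The pads swing forward as they close: fully open they stand 13 mm farther back than shut.
Start: joints at [64.034, 7.471, 85.268, -0, 87.261, -4.893], TCP at [215.717, 559.885, 211.992] pointing down, gripper open.
Joint ranges: [-169.43, 169.43], [-51.17, 129.36], [1.28, 143.12], [-76.62, 256.62], [0, 156.53], [-152.29, 152.29]. Speed limits (degrees/s): [136.94, 136.94, 159.86, 180, 180, 180].

### API

Orientations are given as [roll, pitch, yaw] about the fixed x, y, z axes, in that order (R = Rz(yaw) Ry(pitch) Rx(roll)).
In Python, from bench import * gives the robot as it stands.
- The arm moves only by the tool jog_arm, never from a script. Its argument "plan" is a list of rows, each a list of 3 entries, a list of its own where there are three numbers: the turn, a rotation vector about the tool's x, y, z in degrees, then the shift along the tool's x, y, z in m, then the gripper's target within -1 to 1 (fully open at 1, half-way at 0, shut at -1). A call has 1 to 12 rows; each row is the pose to reach, as a shift and turn from the pose commanded when the call began, along the tool's axes at that moment; what a row does not reach only later rows make up. A row lasts 1/8 s, in which the tool goes at most 62.5 mm and 10.7 degrees, less where a joint would pass 70% of its speed; a pose out of reach is approached as far as the arm can. A call with a gripper value outside its range is refused whole. The fingers move at their own pace and stop on an object; "force" is the grip in N (left out, the last holds). Time passes only in rows, so rows that repeat a pose let the fingers close. It gives the time, the measured TCP pose, the force and the opening at its end, in the units of the state.
- sense(): the state, without advancing time (a new reading comes with each control period).
- snapshot(name): name is "scene" or "top"; returns (picture, depth): 480x640x3 uint8, blue, green, red; 480x640 float32, mm along the optical axis (not along the pixel's ray), 0 where there is no reading.
- camera_info(name): a dict with "fov_y" (degrees; the focal length in pixels is half the picture's height over the tangent of half this angle, whatever the lens; pixels are square), "cx", "cy" (the principal point, pixels), "origin" and "orientation" of the camera in the world. Camera axes: x right, y down, z forward; pixel columns grow to the right and rows downward; lengths in mm; the calibration is good to about 2 mm. A picture is of the moment at which its call begins. camera_info takes no time and is no camera call.
- hand_in(): hands the job in, once; it reports no verdict.
The state is a dict: "time": time; "joint_pos": joint angles; "qd": joint speeds; "joint_efforts": joint torques, N m; "tool_pos": TCP position; "tcp_rot": TCP orientation; "ft_force": force on the tool from outside, world axes, zero at the start; "wrist_torque": the same for the moment, N m; "finger_gap": finger opening in mm.
Only numpy, scipy, OpenCV 4.12 (cv2) and the standard library are available. Lean on these libraries where they do the work, as an engineer would, in place of code of your own. Each camera call takes 0.05 s, during which the arm holds its last target.

## Working session

There is one attempt and no reset: what is moved stays moved. The work goes in short steps, Python scripts to look and compute and a tool call to move; the robot and the scene stay as the last step left them, time stands still between calls to the robot, and variables do not carry over. Pictures are saved under pics/ and viewed, and the job is handed in when it is done.

Besides the shell and the picture viewer there is one more tool, called as a command line: name --argument value ..., lists and objects as JSON in quotes. jog_arm: Moves the arm, as the interface text tells. Its arguments: {"type":"object","properties":{"plan":{"type":"array","items":{"type":"array"}},"force":{"type":"number"}},"required":["plan"]}

```bash
mkdir -p pics; ls
python3 - <<'E'
from bench import *
import cv2,numpy as np
print(sense())
for n in("scene","top"):
    print(n,camera_info(n))
    p,d=snapshot(n); cv2.imwrite(f"pics/{n}0.png",p); np.save(f"{n}0.npy",d); print(d.min(),d.max())
E
```

```text
pics
{'time': 0.0, 'joint_pos': array([ 6.40339943e+01,  7.51418325e+00,  8.53305631e+01, -2.18018579e-04,
        8.72610356e+01, -4.89286465e+00]), 'qd': array([-0.09512279,  0.00783881,  0.0092274 ,  0.01026032, -0.03007862,
        0.07511668]), 'joint_efforts': array([ 7.88219004e-04, -5.69412410e+01, -5.00556958e+01, -3.47015430e-05,
        1.50467036e-02,  6.47454067e-05]), 'tool_pos': array([215.45502383, 559.34922598, 210.94179877]), 'tcp_rot': array([-1.79894585e+02, -8.80547834e-03,  1.58926861e+02]), 'ft_force': array([-0.80987404, -0.14380584,  0.04223758]), 'wrist_torque': array([-0.02679272, -0.0650279 , -0.03144231]), 'finger_gap': 85.25332995120012}
scene {'fov_y': 55.40233859790488, 'cx': 320.3987856858899, 'cy': 240.37496494387835, 'origin': array([ 122.01355251, -381.98842   ,  656.15610159]), 'orientation': array([-134.63382581,   -0.53680992,  -41.4506581 ])}
0.0 3341.9417
top {'fov_y': 46.24008955244998, 'cx': 323.64837622047025, 'cy': 239.19163924099033, 'origin': array([ 359.72024551,   66.32843576, 1237.92505737]), 'orientation': array([-171.8698786 ,    0.24336339,  -91.04717591])}
0.0 2153.082
```

View pics/scene0.png

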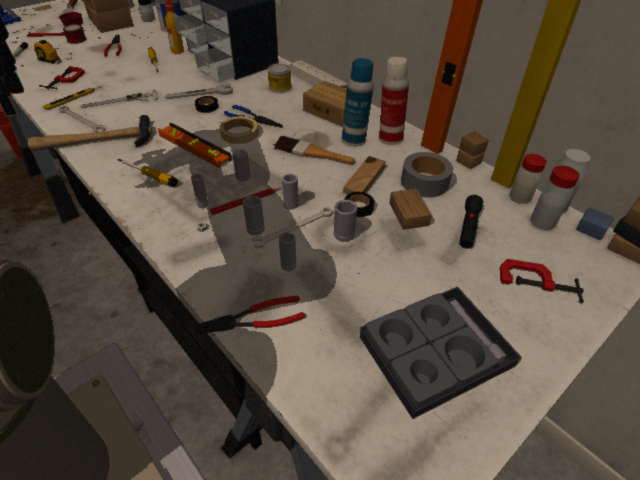

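View pics/top0.png

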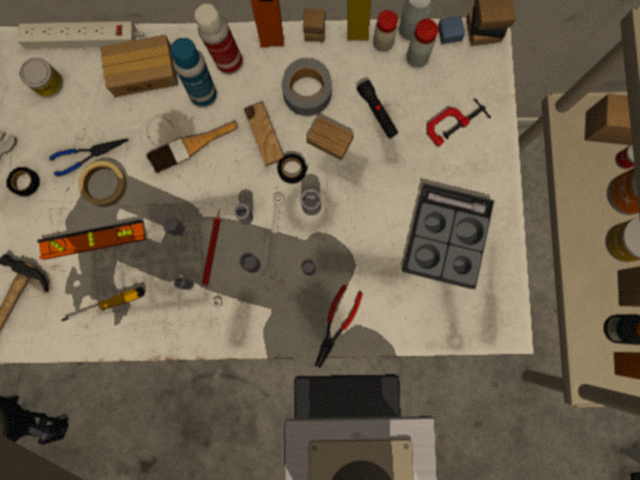

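```bash
cat > h.py <<'E'
import numpy as np,cv2
from scipy.spatial.transform import Rotation as R
from bench import *
def cam(n):
    c=camera_info(n); f=240/np.tan(np.radians(c['fov_y']/2))
    return f,c['cx'],c['cy'],np.array(c['origin']),R.from_euler('xyz',c['orientation'],degrees=True).as_matrix()
def cloud(n,d):
    f,cx,cy,o,M=cam(n); v,u=np.mgrid[0:480,0:640]
    P=np.stack([(u-cx)/f*d,(v-cy)/f*d,d],-1)@M.T+o
    P[d<=0]=np.nan
    return P
def onplane(n,uv,z):
    f,cx,cy,o,M=cam(n); uv=np.atleast_2d(uv).astype(float)
    r=np.c_[(uv[:,0]-cx)/f,(uv[:,1]-cy)/f,np.ones(len(uv))]@M.T
    return o+r*((z-o[2])/r[:,2])[:,None]
def proj(n,P):
    f,cx,cy,o,M=cam(n); q=(np.atleast_2d(P)-o)@M
    return np.c_[f*q[:,0]/q[:,2]+cx,f*q[:,1]/q[:,2]+cy]
E
python3 - <<'E'
from h import *
for n in("scene","top"):
    p=cv2.imread(f"pics/{n}0.png"); d=np.load(f"{n}0.npy"); P=cloud(n,d)
    Z=P[...,2]; 
    m=(Z>55)&(Z<95)&(P[...,0]>150)&(P[...,0]<600)&(P[...,1]>-50)&(P[...,1]<520)
    k,l,s,c=cv2.connectedComponentsWithStats(m.astype(np.uint8))
    print(n, 'bench z',np.nanmedian(Z[(abs(Z)<15)]))
    for i in range(1,k):
        if s[i,4]>15:
            q=P[l==i]; print(s[i],np.round(np.median(q,0)),np.round(np.percentile(q,98,axis=0)-np.percentile(q,2,axis=0)),'ztop',np.round(np.percentile(q[:,2],[50,90,98]),1))
p=cv2.imread("pics/scene0.png"); cv2.imwrite("pics/sc1.png",cv2.convertScaleAbs(cv2.resize(p[140:280,180:370],(800,590),interpolation=cv2.INTER_CUBIC),alpha=1.6))
p=cv2.imread("pics/top0.png"); cv2.imwrite("pics/tc1.png",cv2.convertScaleAbs(cv2.resize(p[170:300,155:335],(800,578),interpolation=cv2.INTER_CUBIC),alpha=1.8))
cv2.imwrite("pics/tray1.png",cv2.convertScaleAbs(cv2.resize(p[170:295,395:505],(528,600),interpolation=cv2.INTER_CUBIC),alpha=1.8))
E
```

```text
scene bench z -0.02554118757825563
[232 149  16  14 162] [566. 385.  65.] [29. 29. 15.] ztop [65.4 70.2 71.2]
[191 174  13  16 162] [442. 360.  70.] [22. 24. 22.] ztop [69.9 77.3 78.5]
[282 174  16  16 177] [585. 233.  67.] [26. 31. 20.] ztop [66.8 74.  75.2]
[243 196  20  21 330] [484. 220.  70.] [34. 35. 23.] ztop [69.5 77.6 78.5]
[334 206  13  17 124] [594.  87.  69.] [ 8. 29. 23.] ztop [68.7 77.4 78.7]
[279 232  17  21 290] [471.  98.  70.] [27. 28. 24.] ztop [69.5 77.6 79.1]
top bench z 0.9468690762737424
[302 205  18   7  74] [593.  94.  76.] [10. 34. 27.] ztop [75.9 81.  82.5]
[233 206  17  15 116] [584. 240.  73.] [27. 31. 22.] ztop [73.3 76.7 78.2]
[161 217  19  16 170] [565. 392.  69.] [30. 30. 18.] ztop [69.1 72.5 74.4]
[239 253  19  19 155] [482. 227.  76.] [35. 35. 25.] ztop [76.5 80.5 82.1]
[301 259  15  15  94] [470. 102.  78.] [28. 28. 27.] ztop [78.1 81.3 82.4]
[174 277  14  12 102] [441. 367.  75.] [23. 22. 26.] ztop [75.5 80.2 82.6]
```

View pics/sc1.png

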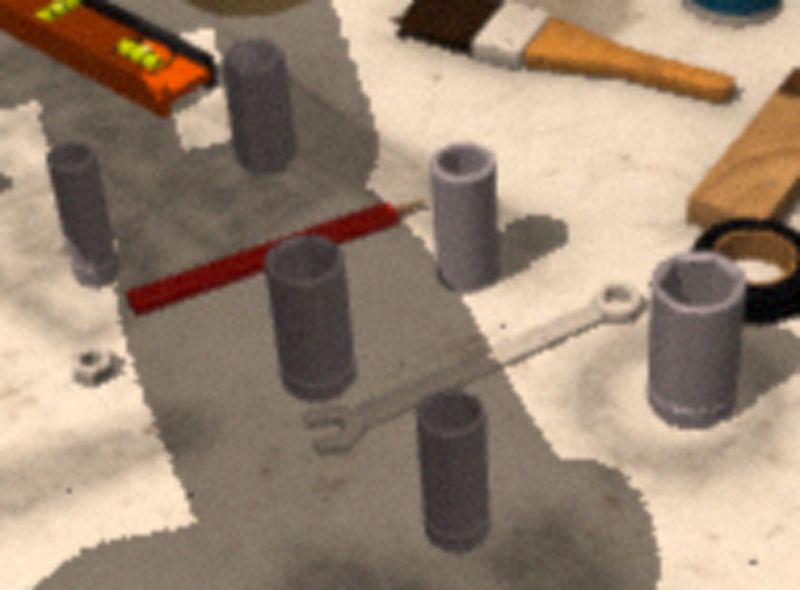

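View pics/tc1.png

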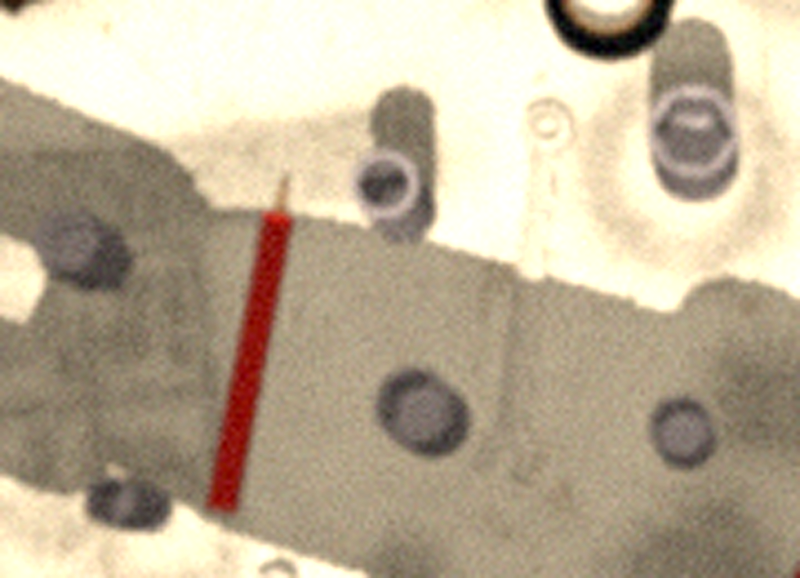

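View pics/tray1.png

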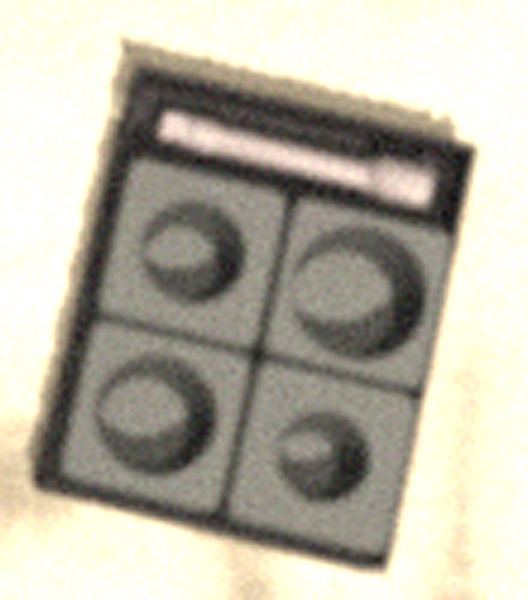

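Run:
```python
from h import *
import bench; print([x for x in dir(bench) if not x.startswith('__')], getattr(bench,'nose_length',None))
from scipy.optimize import least_squares
O=dict(xl=(594,92,22,78),l=(483,223,18.5,78),m=(471,100,15,78),s=(441,364,12,78),nut=(566,388,16,70),sleeve=(585,236,16.5,74))
for n in("scene","top"):
    d=np.load(f"{n}0.npy"); P=cloud(n,d)
    for k,(x,y,r,h) in O.items():
        near=(np.hypot(P[...,0]-x,P[...,1]-y)<r+16)
        m=near&(P[...,2]>15)&(P[...,2]<h-8)
        q=P[m]; out=''
        if len(q)>20:
            # outer walls facing the camera
            f=least_squares(lambda c:np.hypot(q[:,0]-c[0],q[:,1]-c[1])-r,[x,y],loss='soft_l1'); out=np.round(f.x,1)
        m2=near&(P[...,2]>h-5); v,u=np.nonzero(m2)
        w=onplane(n,np.c_[u,v],h)[:,:2].astype(np.float32)
        c,rr=cv2.minEnclosingCircle(w)
        print(n,k,'wall',len(q),out,'rim',len(w),np.round(c,1),round(rr,1), 'bbox', np.round((w.min(0)+w.max(0))/2,1))
# tray
d=np.load("top0.npy");P=cloud("top",d)
for n in("scene","top"):
    d=np.load(f"{n}0.npy");P=cloud(n,d)
    m=(P[...,0]>330)&(P[...,0]<640)&(P[...,1]<-100)&(P[...,1]>-400)
    z=P[m][:,2]; print(n,np.histogram(z[(z>-10)&(z<70)],bins=np.arange(-10,71,4)))
```

```text
['PlanningError', 'camera_info', 'hand_in', 'nose_length', 'sense', 'snapshot'] 17.0
scene xl wall 544 [613.9  92.5] rim 137 [610.8  89.6] 24.0 bbox [609.3  90.2]
scene l wall 437 [485.2 225.1] rim 123 [483.2 221.9] 20.2 bbox [483.6 221.9]
scene m wall 375 [473.2 100.1] rim 100 [472.4  97.1] 16.7 bbox [471.7  97.1]
scene s wall 246 [443.9 366.3] rim 57 [440.6 362.2] 14.5 bbox [442.2 362.4]
scene nut wall 261 [568.8 391.9] rim 84 [566.5 387.1] 18.8 bbox [566.  386.4]
scene sleeve wall 308 [591.6 239.7] rim 98 [588.8 236.3] 19.0 bbox [588.9 236.3]
top xl wall 270 [605.5  91.3] rim 145 [610.9  94.8] 22.3 bbox [610.4  95.4]
top l wall 199 [479.1 222.7] rim 107 [482.5 226.9] 18.6 bbox [481.8 227. ]
top m wall 120 [466.1  96.2] rim 70 [470.8 102.1] 15.0 bbox [471.1 101.7]
top s wall 118 [440.5 366.9] rim 61 [440.8 367.8] 12.3 bbox [440.8 367.4]
top nut wall 147 [564.8 393.2] rim 133 [564.9 393.6] 17.1 bbox [565.2 393.8]
top sleeve wall 145 [587. 241.] rim 99 [588.3 241.9] 16.7 bbox [588.4 242.4]
scene (array([    1,   816, 19000,   992,   809,   863,   617,   863,   633,
        1205,   471,   545,  3167,  2094,     0,     0,     0,     0,
           0,     0]), array([-10,  -6,  -2,   2,   6,  10,  14,  18,  22,  26,  30,  34,  38,
        42,  46,  50,  54,  58,  62,  66,  70]))
top (array([  48, 1734, 6516, 3056,  577,  633,  295,  319,  345,  464,  308,
        287, 1364, 1470,  176,    3,    0,    0,    0,    0]), array([-10,  -6,  -2,   2,   6,  10,  14,  18,  22,  26,  30,  34,  38,
        42,  46,  50,  54,  58,  62,  66,  70]))
```

Run:
```python
from h import *
for n in("scene","top"):
    d=np.load(f"{n}0.npy");P=cloud(n,d)
    X,Y,Z=P[...,0],P[...,1],P[...,2]
    flat=((Z>37)&(Z<48)&(X>330)&(X<640)&(Y<-100)&(Y>-400)).astype(np.uint8)
    print(n,'block top z',np.median(Z[flat>0]))
    v,u=np.nonzero(flat); 
    hull=cv2.convexHull(np.c_[u,v].astype(np.int32)); full=np.zeros_like(flat); cv2.fillConvexPoly(full,hull,1)
    hole=((full>0)&(Z<36.5)&(Z>-5)).astype(np.uint8)
    hole=cv2.morphologyEx(hole,cv2.MORPH_OPEN,np.ones((3,3),np.uint8))
    k,l,s,c=cv2.connectedComponentsWithStats(hole)
    zt=42
    for i in range(1,k):
        if s[i,4]<60: continue
        vv,uu=np.nonzero(l==i); w=onplane(n,np.c_[uu,vv],zt)[:,:2].astype(np.float32)
        cc,r=cv2.minEnclosingCircle(w); zz=P[l==i][:,2]
        print(s[i],np.round(cc,1),round(r,1),'bbox',np.round((w.min(0)+w.max(0))/2,1),np.round(w.max(0)-w.min(0)),'zmin',np.round(np.percentile(zz,[2,10,50]),1))
    w=onplane(n,np.c_[u,v],zt)[:,:2].astype(np.float32); print(cv2.minAreaRect(w))
```

```text
scene block top z 41.690942355203674
[421 307  27  20 427] [ 561.5 -175.3] 21.9 bbox [ 562.  -175.6] [41. 43.] zmin [ 8.1  9.2 20.1]
[380 321  32  26 639] [ 489.1 -155.3] 25.3 bbox [ 489.3 -155.3] [49. 50.] zmin [ 8.3  9.2 15.3]
[446 337  37  33 914] [ 542.  -247.8] 29.0 bbox [ 542.2 -247.9] [54. 58.] zmin [ 8.   9.1 13.2]
[411 362  25  22 427] [ 468.9 -228.4] 18.7 bbox [ 469.4 -228.4] [36. 36.] zmin [ 8.4  9.4 19.6]
((516.1454467773438, -201.27044677734375), (150.99234008789062, 151.66952514648438), 74.67533874511719)
top block top z 42.11829473282717
[425 213  19  20 303] [ 562.4 -170.7] 22.0 bbox [ 562.5 -170.3] [42. 39.] zmin [ 6.4  8.  12.7]
[456 218  27  27 557] [ 542.6 -244.1] 29.1 bbox [ 542.6 -244.5] [57. 56.] zmin [ 7.   8.4 12.1]
[415 245  23  24 427] [ 489.8 -151.5] 26.0 bbox [ 489.1 -149.8] [50. 47.] zmin [ 6.3  8.2 12. ]
[453 257  17  17 231] [ 469.1 -224. ] 18.7 bbox [ 469.5 -223.6] [34. 35.] zmin [ 6.5  8.3 12.9]
((515.9374389648438, -197.4256591796875), (150.74014282226562, 150.8907470703125), 74.78577423095703)
```

```bash
cat >> h.py <<'E'
def go(*ts,yaw=119.7):
    s=sense(); p=np.array(s['tool_pos']); M=R.from_euler('xyz',s['tcp_rot'],degrees=True).as_matrix()
    G=R.from_euler('xyz',[180,0,yaw],degrees=True).as_matrix()
    print('t',s['time'],'p',np.round(p,1),'rot',np.round(s['tcp_rot'],2),'gap',round(s['finger_gap'],1))
    rv=R.from_matrix(M.T@G).as_rotvec(degrees=True)
    for t in ts:
        t=np.array(t,float); sh=M.T@(t-p)/1000
        print(t,'turn',np.round(rv,1),'shift',np.round(sh,4))
E
python3 -c "
from h import *
go((441,365,130),(441,365,60))"
```

```text
t 0.1 p [215.5 559.4 211. ] rot [-1.7990e+02 -1.0000e-02  1.5893e+02] gap 85.3
[441. 365. 130.] turn [-0.1  0.  39.2] shift [-0.2804 -0.1002  0.0812]
[441. 365.  60.] turn [-0.1  0.  39.2] shift [-0.2804 -0.1001  0.1512]
```

jog_arm --plan '[[[0,0,10],[-0.055,-0.02,0.015],1],[[0,0,20],[-0.11,-0.04,0.03],1],[[0,0,30],[-0.165,-0.06,0.05],1],[[0,0,39.2],[-0.22,-0.08,0.065],1],[[0,0,39.2],[-0.27,-0.097,0.08],1],[[0,0,39.2],[-0.2804,-0.1,0.08],1],[[0,0,39.2],[-0.2804,-0.1,0.08],1],[[0,0,39.2],[-0.2804,-0.1,0.08],1]]' --force 50

```text
time: 1.1
tool_pos: [440.7, 366.9, 132.5]
tcp_rot: [180.0, -0.0, 119.8]
ft_force: [0.0, -0.4, 0.6]
finger_gap: 85.6
```

Run:
```python
from h import *
for n in("scene","top"):
    p,d=snapshot(n); cv2.imwrite(f"pics/{n}2.png",cv2.convertScaleAbs(p,alpha=1.5))
go((441,365,130),(441,365,60))
```

```text
t 1.2 p [440.6 367.  132.5] rot [ 1.7996e+02 -2.0000e-02  1.1984e+02] gap 85.5
[441. 365. 130.] turn [ 0.  -0.   0.1] shift [-0.002  -0.0006  0.0025]
[441. 365.  60.] turn [ 0.  -0.   0.1] shift [-0.002  -0.0007  0.0725]
```

View pics/scene2.png

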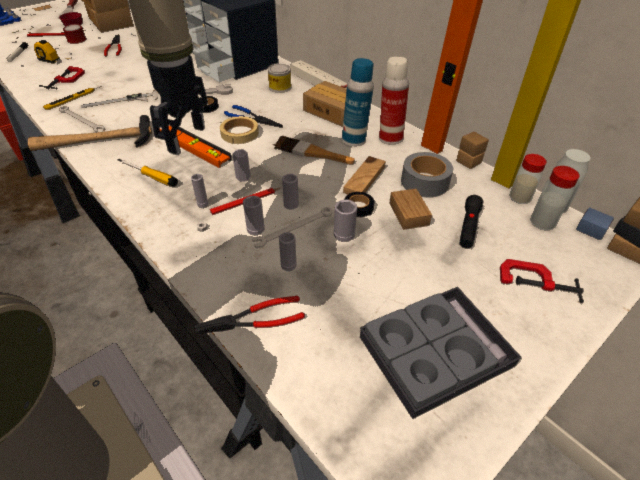

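Run:
```python
from h import *
print(proj("scene",[[440.6,367,132.5],[440.6,367,186],[441,365,78],[441,365,0]]), proj("top",[[440.6,367,132.5]]))
p,d=snapshot("scene"); cv2.imwrite("pics/s3.png",cv2.convertScaleAbs(cv2.resize(p[0:240,80:400],(800,600)),alpha=1.5))
p,d=snapshot("top"); cv2.imwrite("pics/t3.png",cv2.convertScaleAbs(cv2.resize(p[140:380,60:380],(800,600)),alpha=1.5))
```

```text
[[189.66084901 154.68198834]
 [184.3261697  131.19833603]
 [195.32725918 177.06514301]
 [201.79528608 205.67709134]] [[172.52540812 280.80735166]]
```

View pics/s3.png

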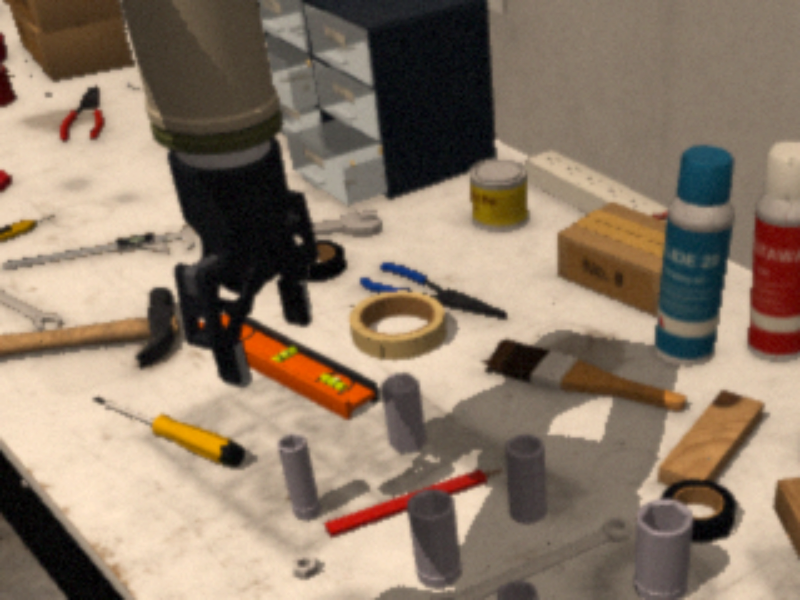

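View pics/t3.png

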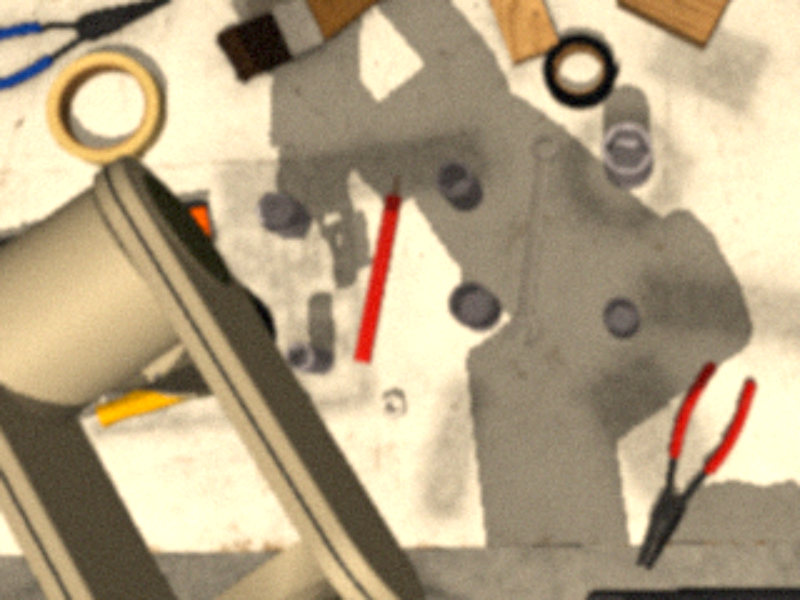

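Run:
```python
from h import *
s=sense(); print(s['time'],s['tool_pos'],s['qd'],s['joint_pos'])
p,d=snapshot("scene"); P=cloud("scene",d)
m=(np.hypot(P[...,0]-440,P[...,1]-367)<110)&(P[...,2]>100)&(P[...,2]<330)
q=P[m]; v,u=np.nonzero(m); print(len(q),u.min(),u.max(),v.min(),v.max())
for z in range(100,330,10):
    k=q[(q[:,2]>=z)&(q[:,2]<z+10)]
    if len(k)>3: print(z,len(k),np.round(k.min(0)[:2]),np.round(k.max(0)[:2]),np.round(k.mean(0)[:2]))
# tips
for (a,b) in [(235,370),(297,310)]:
    uu,vv=80+a*.4,b*.4; print(P[int(vv)-1:int(vv)+2,int(uu)-1:int(uu)+2].reshape(-1,3).round(0).tolist())
```

```text
1.3 [440.73382599 366.76028257 132.38665029] [-0.29963968  0.16574983  0.08155343 -0.21970539  0.04622671 -0.11137796] [3.46384522e+01 6.24576719e+00 9.50196945e+01 6.46947349e-03
 7.87014405e+01 4.80832988e+00]
3483 147 207 55 154
160 31 [395. 333.] [488. 396.] [447. 366.]
170 108 [390. 329.] [496. 398.] [443. 362.]
180 111 [389. 330.] [495. 396.] [438. 359.]
190 115 [390. 331.] [494. 396.] [438. 359.]
200 90 [388. 322.] [500. 399.] [454. 366.]
210 180 [372. 318.] [512. 409.] [430. 350.]
220 251 [373. 317.] [512. 409.] [431. 352.]
230 269 [374. 319.] [510. 405.] [433. 350.]
240 272 [375. 319.] [509. 397.] [430. 348.]
250 334 [375. 320.] [509. 392.] [434. 349.]
260 301 [377. 320.] [507. 395.] [417. 345.]
270 84 [406. 330.] [453. 356.] [416. 344.]
280 209 [404. 325.] [474. 371.] [429. 338.]
290 253 [404. 326.] [475. 377.] [430. 338.]
300 260 [404. 325.] [474. 375.] [430. 338.]
310 252 [404. 326.] [474. 377.] [430. 338.]
320 363 [404. 327.] [479. 388.] [433. 343.]
[[399.0, 336.0, 183.0], [400.0, 333.0, 184.0], [402.0, 334.0, 183.0], [396.0, 330.0, 185.0], [399.0, 333.0, 182.0], [402.0, 334.0, 181.0], [396.0, 332.0, 182.0], [398.0, 331.0, 182.0], [401.0, 333.0, 180.0]]
[[480.0, 388.0, 179.0], [480.0, 385.0, 180.0], [481.0, 381.0, 182.0], [479.0, 388.0, 178.0], [481.0, 387.0, 177.0], [483.0, 386.0, 177.0], [479.0, 389.0, 175.0], [479.0, 385.0, 177.0], [481.0, 383.0, 177.0]]
```

jog_arm --plan '[[[0,0,0],[0,0,0],-1],[[0,0,0],[0,0,0],-1],[[0,0,0],[0,0,0],-1],[[0,0,0],[0,0,0],-1],[[0,0,0],[0,0,0],-1],[[0,0,0],[0,0,0],-1],[[0,0,0],[0,0,0],-1],[[0,0,0],[0,0,0],-1]]'

```text
time: 2.35
tool_pos: [441.4, 365.7, 132.0]
tcp_rot: [-180.0, 0.0, 119.7]
ft_force: [0.0, -0.2, 0.2]
finger_gap: -0.2
```

```bash
cat >> h.py <<'E'
def tips(name,r=110):
    s=sense(); t=s['tool_pos']; p,d=snapshot("scene"); P=cloud("scene",d)
    m=(np.hypot(P[...,0]-t[0],P[...,1]-t[1])<r)&(P[...,2]>100)&(P[...,2]<330)
    q=P[m]; print(s['time'],t,s['finger_gap'])
    for z in range(100,220,10):
        k=q[(q[:,2]>=z)&(q[:,2]<z+10)]
        if len(k)>3: print(z,len(k),np.round(k.min(0)[:2]),np.round(k.max(0)[:2]),np.round(k.mean(0)[:2]))
    cv2.imwrite(f"pics/{name}.png",cv2.convertScaleAbs(p,alpha=1.5))
E
python3 -c "
from h import *
tips('c1')"
```

```text
2.35 [441.42099037 365.725846   132.00474924] -0.17093331986603927
150 32 [430. 352.] [453. 370.] [441. 357.]
160 63 [429. 351.] [457. 365.] [440. 356.]
170 65 [428. 349.] [458. 367.] [440. 356.]
180 60 [427. 351.] [459. 368.] [441. 356.]
190 68 [411. 339.] [473. 375.] [445. 355.]
200 150 [403. 335.] [481. 376.] [441. 354.]
210 153 [397. 331.] [487. 376.] [440. 353.]
```

View pics/c1.png

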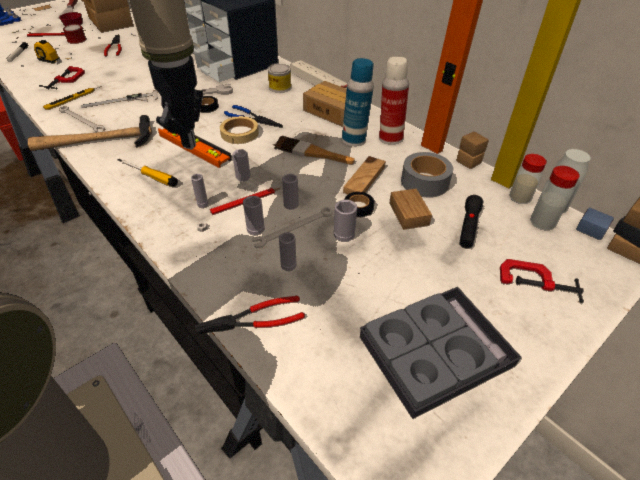

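jog_arm --plan '[[[0,0,0],[0.0004,0.0006,0.02],1],[[0,0,0],[0.0004,0.0006,0.03],1],[[0,0,0],[0.0004,0.0006,0.03],1],[[0,0,0],[0.0004,0.0006,0.03],1],[[0,0,0],[0.0004,0.0006,0.04],1],[[0,0,0],[0.0004,0.0006,0.055],1],[[0,0,0],[0.0004,0.0006,0.07],1],[[0,0,0],[0.0004,0.0006,0.085],1],[[0,0,0],[0.0004,0.0006,0.085],1]]'

```text
time: 3.52
tool_pos: [440.3, 365.4, 44.7]
tcp_rot: [-179.8, 0.0, 119.7]
ft_force: [-0.7, 0.2, 0.1]
finger_gap: 85.4
```

Run:
```python
from h import *
go((441,365,25))
p,d=snapshot("scene"); cv2.imwrite("pics/s4.png",cv2.convertScaleAbs(cv2.resize(p[80:260,100:340],(800,600)),alpha=1.5))
```

```text
t 3.525 p [440.3 365.4  44.7] rot [-1.7978e+02  2.0000e-02  1.1973e+02] gap 85.4
[441. 365.  25.] turn [-0.2  0.   0. ] shift [-0.0007  0.0005  0.0197]
```

View pics/s4.png

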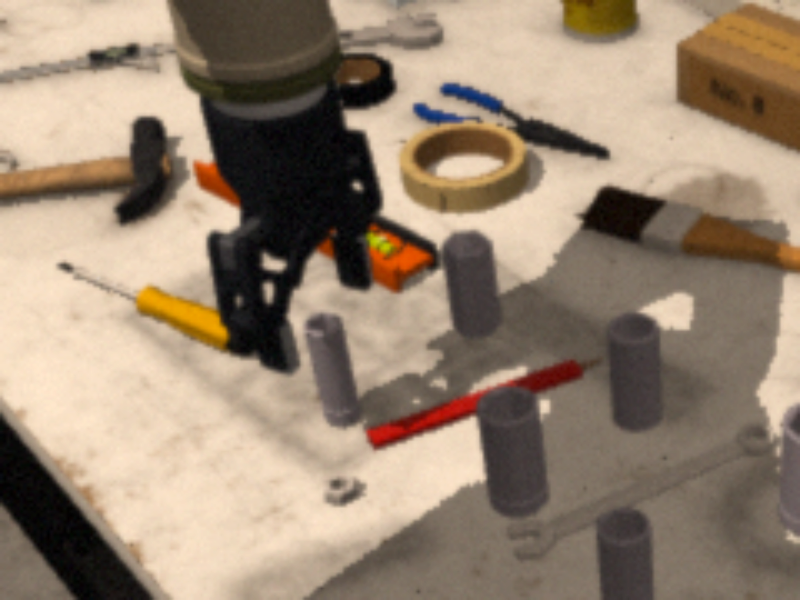

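jog_arm --plan '[[[0,0,0],[-0.0024,-0.0005,0.005],1],[[0,0,0],[-0.0024,-0.0005,0.012],1],[[0,0,0],[-0.0024,-0.0005,0.02],1],[[0,0,0],[-0.0024,-0.0005,0.02],0.3],[[0,0,0],[-0.0024,-0.0005,0.02],-0.2],[[0,0,0],[-0.0024,-0.0005,0.02],-1],[[0,0,0],[-0.0024,-0.0005,0.02],-1],[[0,0,0],[-0.0024,-0.0005,0.02],-1],[[0,0,0],[-0.0024,-0.0005,0.02],-1]]'

```text
time: 4.7
tool_pos: [442.7, 364.2, 27.4]
tcp_rot: [180.0, -0.0, 119.7]
ft_force: [-0.7, 0.4, 4.3]
finger_gap: 22.6
```

Run:
```python
from h import *
go((441,363,25))
print(sense()['ft_force'])
p,d=snapshot("scene"); cv2.imwrite("pics/s5.png",cv2.convertScaleAbs(cv2.resize(p[80:260,100:340],(800,600)),alpha=1.5))
```

```text
t 4.7 p [442.7 364.2  27.4] rot [179.97  -0.   119.73] gap 22.6
[441. 363.  25.] turn [ 0. -0.  0.] shift [-0.0002 -0.0021  0.0024]
[-0.68295667  0.40254138  4.33401688]
```

View pics/s5.png

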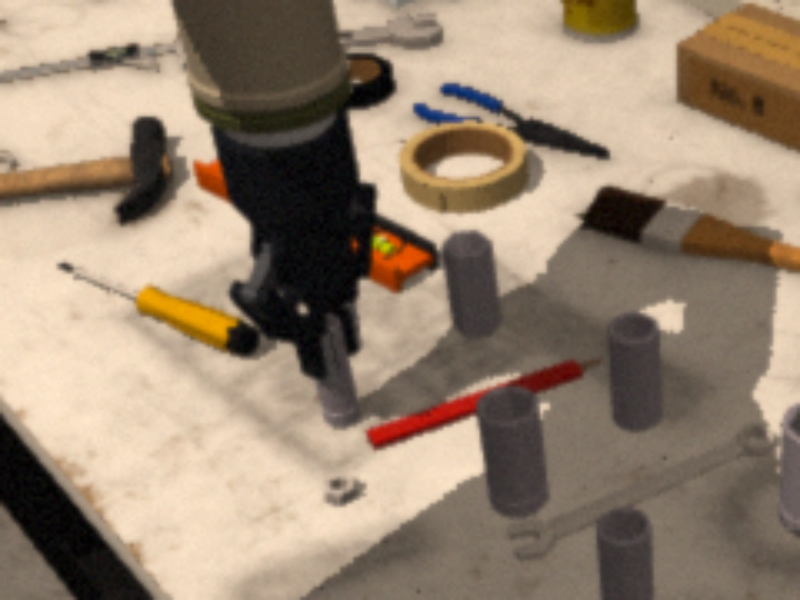

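```bash
python3 -c "
from h import *
go((442,363,150),(469.2,-228.2,150),(469.2,-228.2,60))"
```

```text
t 4.75 p [442.7 364.3  27.4] rot [179.96  -0.   119.73] gap 22.9
[442. 363. 150.] turn [ 0. -0.  0.] shift [-0.0007 -0.0012 -0.1226]
[ 469.2 -228.2  150. ] turn [ 0. -0.  0.] shift [-0.5276 -0.2707 -0.1228]
[ 469.2 -228.2   60. ] turn [ 0. -0.  0.] shift [-0.5276 -0.2708 -0.0328]
```

jog_arm --plan '[[[0,0,0],[0,0,-0.05],-1],[[0,0,0],[0,0,-0.1],-1],[[0,0,0],[-0.025,-0.013,-0.125],-1],[[0,0,0],[-0.075,-0.04,-0.125],-1],[[0,0,0],[-0.13,-0.067,-0.125],-1],[[0,0,0],[-0.185,-0.095,-0.125],-1],[[0,0,0],[-0.24,-0.123,-0.125],-1],[[0,0,0],[-0.295,-0.151,-0.125],-1],[[0,0,0],[-0.35,-0.18,-0.125],-1],[[0,0,0],[-0.405,-0.208,-0.125],-1],[[0,0,0],[-0.45,-0.231,-0.125],-1],[[0,0,0],[-0.48,-0.246,-0.125],-1]]'

```text
time: 6.25
tool_pos: [466.3, -177.1, 151.5]
tcp_rot: [-180.0, -0.0, 119.6]
ft_force: [0.9, 0.1, -1.2]
finger_gap: 22.7
```

```bash
python3 -c "
from h import *
go((469.2,-228.2,150),(469.2,-228.2,90))"
```

```text
t 6.25 p [ 466.3 -177.1  151.5] rot [-1.7997e+02 -1.0000e-02  1.1962e+02] gap 22.7
[ 469.2 -228.2  150. ] turn [-0.  -0.  -0.1] shift [-0.0459 -0.0227  0.0015]
[ 469.2 -228.2   90. ] turn [-0.  -0.  -0.1] shift [-0.0459 -0.0227  0.0615]
```

jog_arm --plan '[[[0,0,0],[-0.02,-0.01,0.01],-1],[[0,0,0],[-0.0459,-0.0227,0.03],-1],[[0,0,0],[-0.0459,-0.0227,0.06],-1],[[0,0,0],[-0.0459,-0.0227,0.065],-1],[[0,0,0],[-0.0459,-0.0227,0.065],-1],[[0,0,0],[-0.0459,-0.0227,0.065],-1]]'

```text
time: 7.0
tool_pos: [470.8, -226.0, 88.4]
tcp_rot: [179.9, 0.1, 119.8]
ft_force: [0.3, -0.7, -1.0]
finger_gap: 22.9
```

```bash
cat >> h.py <<'E'
def look(n,name,x0,y0,w,h,a=1.5):
    p,d=snapshot(n); k=min(800/w,600/h)
    cv2.imwrite(f"pics/{name}.png",cv2.convertScaleAbs(cv2.resize(p[y0:y0+h,x0:x0+w],None,fx=k,fy=k,interpolation=cv2.INTER_CUBIC),alpha=a)); print('scale',k)
    return p,d
E
python3 -c "
from h import *
go((469.2,-228.2,40))
p,d=look('scene','s6',320,220,220,200)
P=cloud('scene',d)
print(proj('scene',[[469.2,-228.2,61],[469.2,-228.2,42]]))
look('top','t6',390,150,160,150)
"
```

```text
t 7.0 p [ 470.8 -226.    88.4] rot [1.7994e+02 1.1000e-01 1.1976e+02] gap 22.9
[ 469.2 -228.2   40. ] turn [0.1 0.1 0.1] shift [-0.001  -0.0025  0.0484]
scale 3.0
[[425.49833939 365.59739919]
 [423.30943452 372.24642722]]
scale 4.0
```

View pics/s6.png

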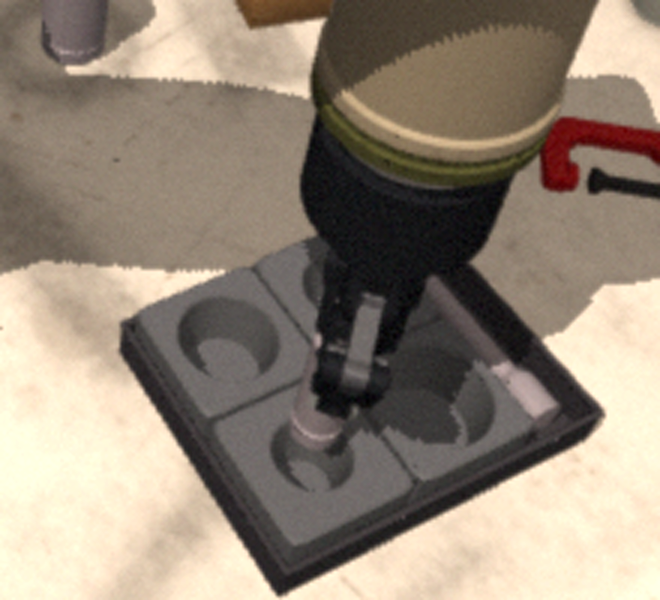

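View pics/t6.png

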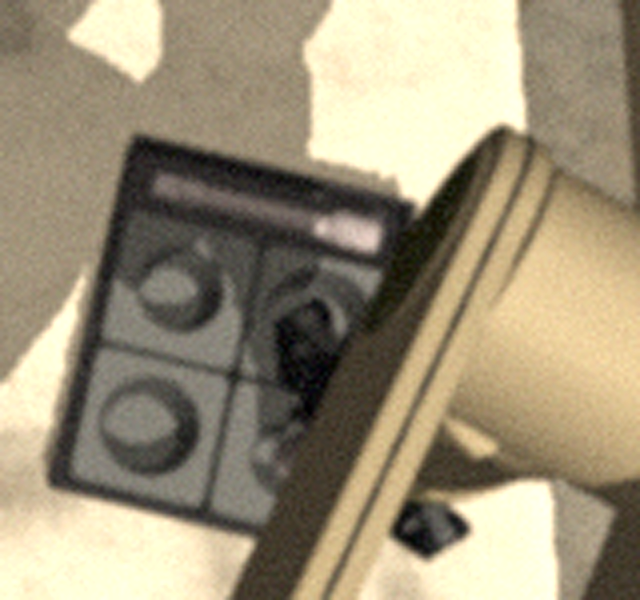

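jog_arm --plan '[[[0,0,0],[-0.001,-0.0025,0.01],-1],[[0,0,0],[-0.001,-0.0025,0.02],-1],[[0,0,0],[-0.001,-0.0025,0.03],-1],[[0,0,0],[-0.001,-0.0025,0.038],-1],[[0,0,0],[-0.001,-0.0025,0.044],-1],[[0,0,0],[-0.001,-0.0025,0.048],-1],[[0,0,0],[-0.001,-0.0025,0.048],-1]]'

```text
time: 7.98
tool_pos: [468.6, -228.1, 39.0]
tcp_rot: [180.0, 0.0, 119.7]
ft_force: [2.0, -1.3, -1.4]
finger_gap: 22.6
```

```bash
python3 -c "
from h import *
go((469.2,-228.2,40)); print(sense()['ft_force'])
p,d=look('scene','s7',340,240,160,150)
"
```

```text
t 7.975 p [ 468.6 -228.1   39. ] rot [1.7997e+02 3.0000e-02 1.1973e+02] gap 22.6
[ 469.2 -228.2   40. ] turn [0. 0. 0.] shift [-0.0004  0.0004 -0.001 ]
[ 2.01662745 -1.31396869 -1.38278715]
scale 4.0
```

View pics/s7.png

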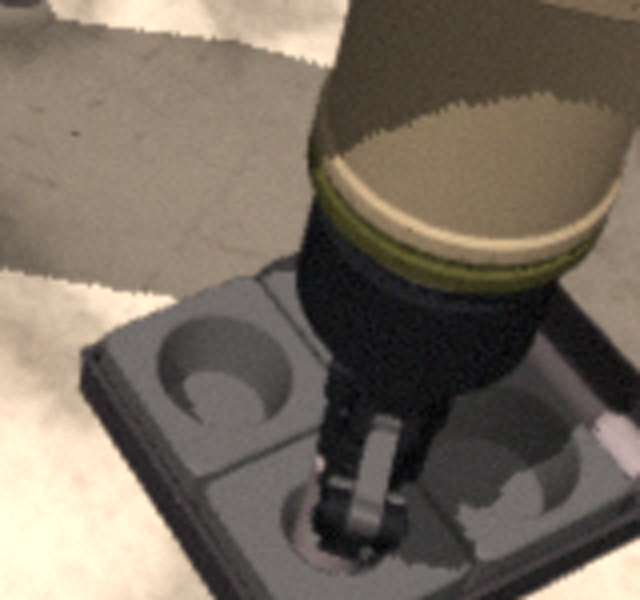

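jog_arm --plan '[[[0,0,0],[0,0,0.001],-1],[[0,0,0],[0,0,0.001],-0.2],[[0,0,0],[0,0,0.001],0.1],[[0,0,0],[0,0,0.001],0.1],[[0,0,0],[0,0,0.001],0.1],[[0,0,0],[0,0,-0.02],0.1],[[0,0,0],[0,0,-0.05],0.1],[[0,0,0],[0,0,-0.09],1],[[0,0,0],[0,0,-0.11],1]]'

```text
time: 9.15
tool_pos: [469.2, -228.6, 151.7]
tcp_rot: [179.9, 0.2, 119.7]
ft_force: [0.6, 0.0, -0.7]
finger_gap: 80.8
```

```bash
python3 -c "
from h import *
go((472,97.5,110),(472,97.5,25)); print(sense()['ft_force'])
p,d=look('scene','s8',340,240,200,170)
"
```

```text
t 9.15 p [ 469.2 -228.6  151.7] rot [1.7991e+02 1.6000e-01 1.1973e+02] gap 80.8
[472.   97.5 110. ] turn [0.1 0.2 0. ] shift [0.2819 0.1641 0.0411]
[472.   97.5  25. ] turn [0.1 0.2 0. ] shift [0.2821 0.1639 0.1261]
[ 0.55118134  0.00174415 -0.65221615]
scale 3.5294117647058822
```

View pics/s8.png

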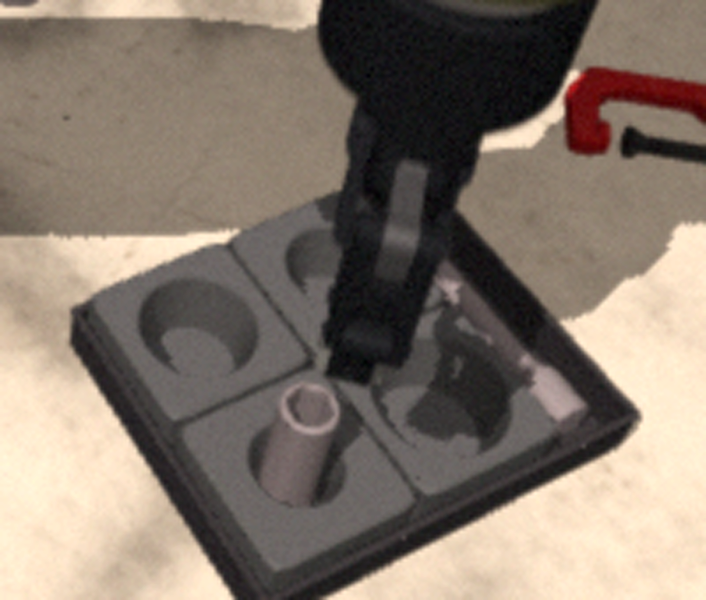

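jog_arm --plan '[[[0,0,0],[0.04,0.023,0],1],[[0,0,0],[0.09,0.052,0],1],[[0,0,0],[0.14,0.081,0],1],[[0,0,0],[0.19,0.11,0],1],[[0,0,0],[0.24,0.14,0.01],1],[[0,0,0],[0.2819,0.1641,0.03],1],[[0,0,0],[0.2819,0.1641,0.06],1],[[0,0,0],[0.2819,0.1641,0.09],1],[[0,0,0],[0.2819,0.1641,0.095],1]]'

```text
time: 10.32
tool_pos: [468.4, 98.1, 51.1]
tcp_rot: [-179.7, -0.1, 119.8]
ft_force: [0.1, -0.9, -0.1]
finger_gap: 85.2
```

```bash
cat >> h.py <<'E'
def check(x,y,r,n="scene",zb=10,view=None):
    # axis of a placed socket from wall points at several heights
    p,d=view or snapshot(n); P=cloud(n,d); from scipy.optimize import least_squares
    m=(np.hypot(P[...,0]-x,P[...,1]-y)<r+14)&(P[...,2]>48)&(P[...,2]<zb+74)
    q=P[m]
    f=least_squares(lambda c:np.hypot(q[:,0]-c[0]-c[2]*(q[:,2]-50),q[:,1]-c[1]-c[3]*(q[:,2]-50))-r,[x,y,0,0],loss='soft_l1')
    m2=(np.hypot(P[...,0]-x,P[...,1]-y)<r+16)&(P[...,2]>zb+73); v,u=np.nonzero(m2)
    c,rr=cv2.minEnclosingCircle(onplane(n,np.c_[u,v],zb+78)[:,:2].astype(np.float32))
    print(n,len(q),'axis@50',f.x[:2].round(1),'tilt',f.x[2:].round(3),'rim',np.round(c,1),round(rr,1),'ztop',np.round(np.percentile(P[m2][:,2],[50,90,98]),1))
E
python3 -c "
from h import *
go((472,97.5,25))
p,d=look('scene','s9',220,140,200,170)
check(469,-228,12,view=(p,d)); 
v=snapshot('top'); check(469,-224,12,'top',view=v)
O=np.load('scene0.npy'); D=np.load('top0.npy')
look('scene','s9b',360,260,160,130)
"
python3 - <<'E'
from h import *
# reference tilt of standing socket m via same code, initial pictures
d=np.load('scene0.npy'); P=cloud('scene',d)
from scipy.optimize import least_squares
for x,y,r in((472,97.5,15),(441,363,12),(483,222,18.5)):
    q=P[(np.hypot(P[...,0]-x,P[...,1]-y)<r+14)&(P[...,2]>38)&(P[...,2]<74)]
    f=least_squares(lambda c:np.hypot(q[:,0]-c[0]-c[2]*(q[:,2]-50),q[:,1]-c[1]-c[3]*(q[:,2]-50))-r,[x,y,0,0],loss='soft_l1'); print(f.x.round(3))
E
```

```text
t 10.325 p [468.4  98.1  51.1] rot [-1.7972e+02 -1.2000e-01  1.1975e+02] gap 85.2
[472.   97.5  25. ] turn [-0.3 -0.1  0.1] shift [-0.0024  0.003   0.0261]
scale 3.5294117647058822
scene 321 axis@50 [ 469.2 -226.3] tilt [-0.051 -0.016] rim [ 467.1 -226.8] 13.0 ztop [86.9 88.6 89.6]
top 90 axis@50 [ 466.6 -223.3] tilt [0.014 0.01 ] rim [ 467.3 -223.1] 12.8 ztop [87.3 91.4 92.7]
scale 4.615384615384615
[ 4.73224e+02  1.00104e+02 -3.30000e-02 -6.10000e-02]
[ 4.43973e+02  3.66292e+02 -3.60000e-02 -3.20000e-02]
[ 4.85151e+02  2.25121e+02 -5.00000e-02 -8.10000e-02]
```

View pics/s9b.png

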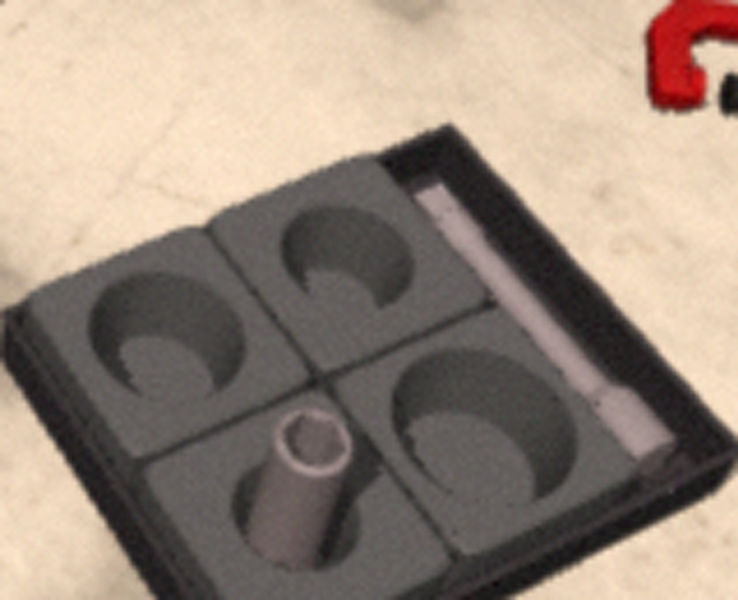

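View pics/s9.png

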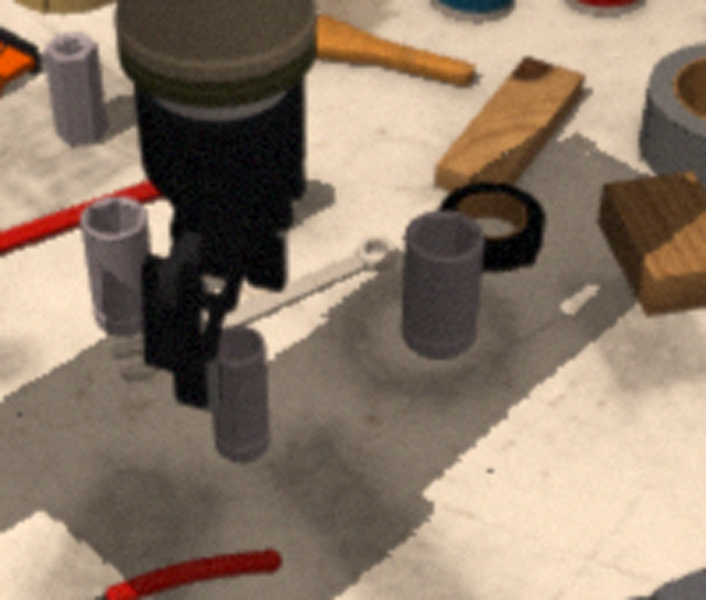

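jog_arm --plan '[[[0,0,0],[-0.0024,0.003,0.002],1],[[0,0,0],[-0.0024,0.003,0.01],1],[[0,0,0],[-0.0024,0.003,0.02],1],[[0,0,0],[-0.0024,0.003,0.026],0.5],[[0,0,0],[-0.0024,0.003,0.026],0],[[0,0,0],[-0.0024,0.003,0.026],-1],[[0,0,0],[-0.0024,0.003,0.026],-1],[[0,0,0],[-0.0024,0.003,0.026],-1],[[0,0,0],[-0.0024,0.003,0.026],-1]]'

```text
time: 11.6
tool_pos: [475.1, 97.6, 28.3]
tcp_rot: [180.0, 0.0, 119.7]
ft_force: [0.5, -0.6, 2.5]
finger_gap: 28.8
```

```bash
python3 -c "
from h import *
go((472,97.5,150),(562,-175,150))
print(sense()['ft_force'])
p,d=look('scene','s10',220,140,200,170)"
```

```text
t 11.6 p [475.1  97.6  28.3] rot [1.7997e+02 2.0000e-02 1.1973e+02] gap 28.8
[472.   97.5 150. ] turn [0. 0. 0.] shift [ 0.0014 -0.0026 -0.1217]
[ 562. -175.  150.] turn [0. 0. 0.] shift [-0.2799 -0.0596 -0.1216]
[ 0.51409071 -0.57646234  2.47436035]
scale 3.5294117647058822
```

View pics/s10.png

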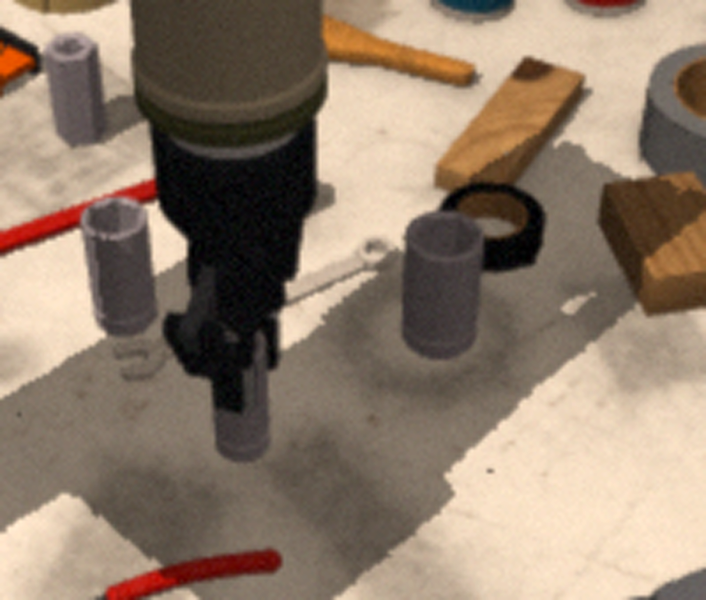

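jog_arm --plan '[[[0,0,0],[0,0,-0.05],-1],[[0,0,0],[0,0,-0.1],-1],[[0,0,0],[-0.04,-0.009,-0.12],-1],[[0,0,0],[-0.09,-0.019,-0.12],-1],[[0,0,0],[-0.14,-0.03,-0.12],-1],[[0,0,0],[-0.19,-0.04,-0.12],-1],[[0,0,0],[-0.24,-0.051,-0.12],-1],[[0,0,0],[-0.27,-0.057,-0.11],-1],[[0,0,0],[-0.2799,-0.0596,-0.09],-1],[[0,0,0],[-0.2799,-0.0596,-0.07],-1],[[0,0,0],[-0.2799,-0.0596,-0.065],-1],[[0,0,0],[-0.2799,-0.0596,-0.065],-1]]'

```text
time: 13.15
tool_pos: [561.2, -173.6, 92.2]
tcp_rot: [-180.0, -0.1, 119.8]
ft_force: [-0.3, 0.3, -2.3]
finger_gap: 29.0
```

```bash
python3 -c "
from h import *
go((562,-175,40))
print(proj('scene',[[562,-175,65]]))
p,d=look('scene','s11',340,240,200,150)"
```

```text
t 13.15 p [ 561.2 -173.6   92.2] rot [-1.7995e+02 -8.0000e-02  1.1980e+02] gap 29.0
[ 562. -175.   40.] turn [-0.  -0.1  0.1] shift [-0.0017  0.      0.0522]
[[436.94957391 307.80352422]]
scale 4.0
```

View pics/s11.png

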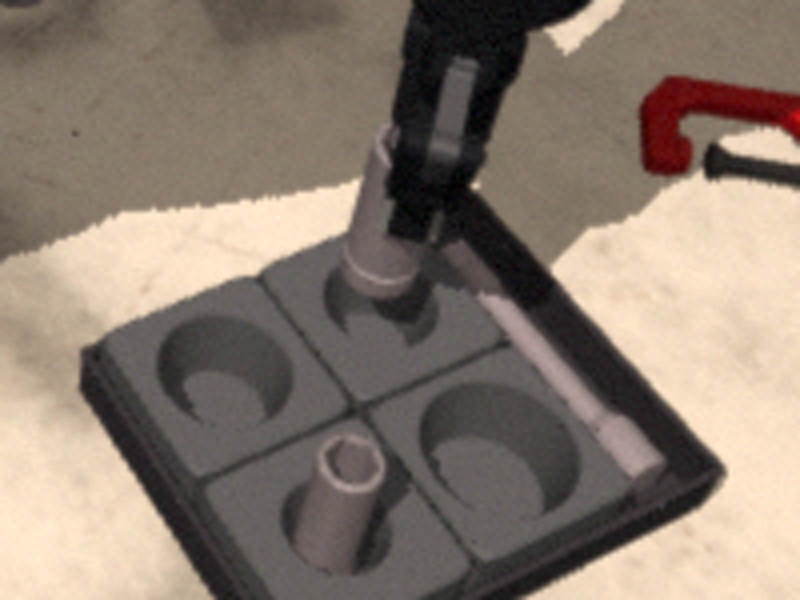

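jog_arm --plan '[[[0,0,0],[-0.0035,0.0012,0.008],-1],[[0,0,0],[-0.0035,0.0012,0.018],-1],[[0,0,0],[-0.0035,0.0012,0.028],-1],[[0,0,0],[-0.0035,0.0012,0.038],-1],[[0,0,0],[-0.0035,0.0012,0.046],-1],[[0,0,0],[-0.0035,0.0012,0.051],-1],[[0,0,0],[-0.0035,0.0012,0.052],-1],[[0,0,0],[-0.0035,0.0012,0.052],-1]]'

```text
time: 14.2
tool_pos: [564.8, -177.5, 41.3]
tcp_rot: [180.0, 0.0, 119.7]
ft_force: [0.2, 1.0, -1.6]
finger_gap: 28.2
```

```bash
python3 -c "
from h import *
go((562,-175,40)); print(sense()['ft_force'])
p,d=look('scene','s12',340,240,200,150)"
```

```text
t 14.2 p [ 564.8 -177.5   41.3] rot [1.7998e+02 2.0000e-02 1.1973e+02] gap 28.2
[ 562. -175.   40.] turn [0. 0. 0.] shift [ 0.0036 -0.0012  0.0013]
[ 0.15851105  0.98703067 -1.63230755]
scale 4.0
```

View pics/s12.png

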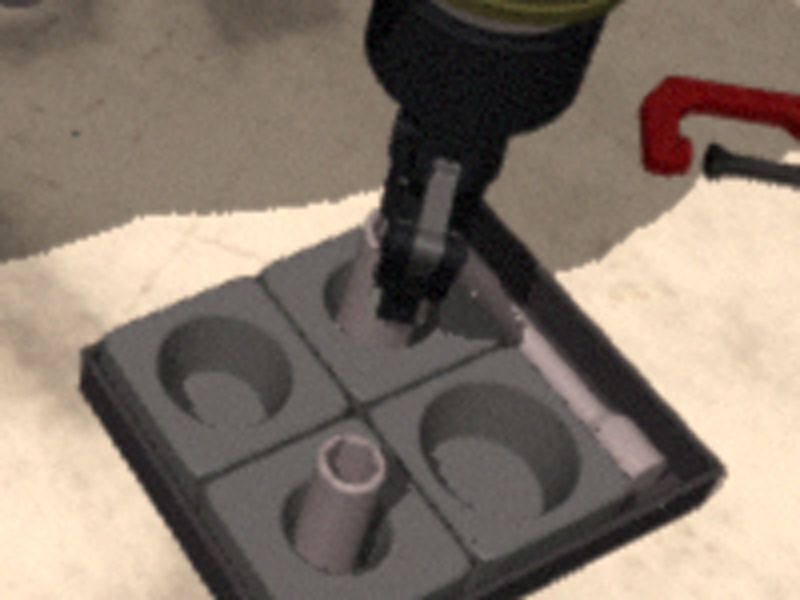

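jog_arm --plan '[[[0,0,0],[0.0015,0,0.002],-1],[[0,0,0],[0.0015,0,0.002],-0.2],[[0,0,0],[0.0015,0,0.002],0.2],[[0,0,0],[0.0015,0,0.002],0.2],[[0,0,0],[0.0015,0,0.002],0.2],[[0,0,0],[0.0015,0,-0.02],0.2],[[0,0,0],[0.0015,0,-0.05],0.2],[[0,0,0],[0.0015,0,-0.09],0.6],[[0,0,0],[0.0015,0,-0.11],1],[[0,0,0],[0.0015,0,-0.11],1]]'

```text
time: 15.5
tool_pos: [565.1, -176.7, 152.7]
tcp_rot: [179.9, 0.2, 119.7]
ft_force: [-0.9, 0.6, -0.0]
finger_gap: 85.7
```

```bash
python3 -c "
from h import *
go((483.3,222.3,130)); print(sense()['ft_force'])
p,d=look('scene','s13',340,240,200,150)"
```

```text
t 15.5 p [ 565.1 -176.7  152.7] rot [1.7987e+02 1.6000e-01 1.1972e+02] gap 85.7
[483.3 222.3 130. ] turn [0.1 0.2 0. ] shift [0.3871 0.1268 0.0219]
[-0.85881765  0.62238597 -0.0393169 ]
scale 4.0
```

View pics/s13.png

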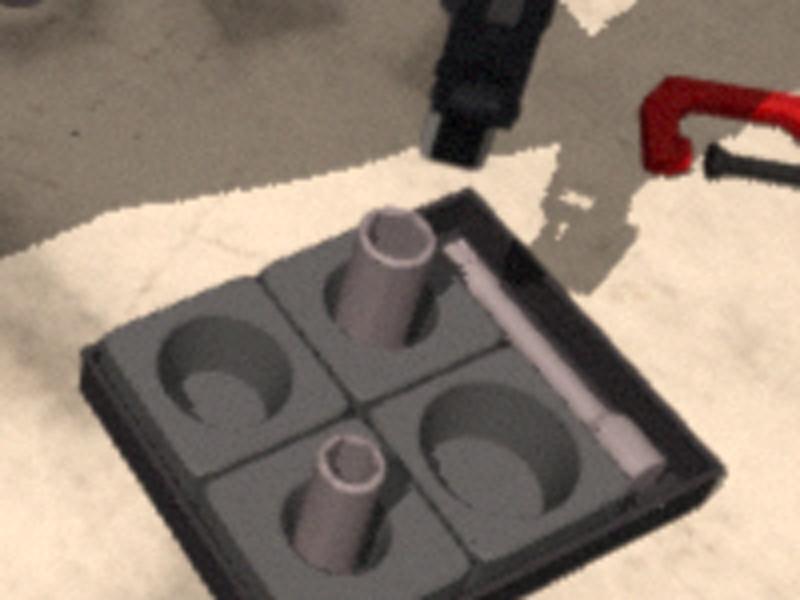

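jog_arm --plan '[[[0,0,0],[0.04,0.013,0],1],[[0,0,0],[0.09,0.029,0],1],[[0,0,0],[0.145,0.047,0],1],[[0,0,0],[0.2,0.065,0],1],[[0,0,0],[0.255,0.083,0],1],[[0,0,0],[0.31,0.101,0.01],1],[[0,0,0],[0.36,0.118,0.02],1],[[0,0,0],[0.3871,0.1268,0.05],1],[[0,0,0],[0.3871,0.1268,0.08],1],[[0,0,0],[0.3871,0.1268,0.085],1],[[0,0,0],[0.3871,0.1268,0.085],1]]'

```text
time: 16.92
tool_pos: [481.3, 222.3, 65.1]
tcp_rot: [-179.9, -0.0, 119.7]
ft_force: [0.0, 0.0, 0.6]
finger_gap: 85.8
```

```bash
python3 -c "
from h import *
go((483.3,222.3,25))
p,d=look('scene','s14',180,120,200,150)"
```

```text
t 16.925 p [481.3 222.3  65.1] rot [-1.7987e+02 -2.0000e-02  1.1970e+02] gap 85.8
[483.3 222.3  25. ] turn [-0.1 -0.  -0. ] shift [-0.001   0.0019  0.0401]
scale 4.0
```

View pics/s14.png

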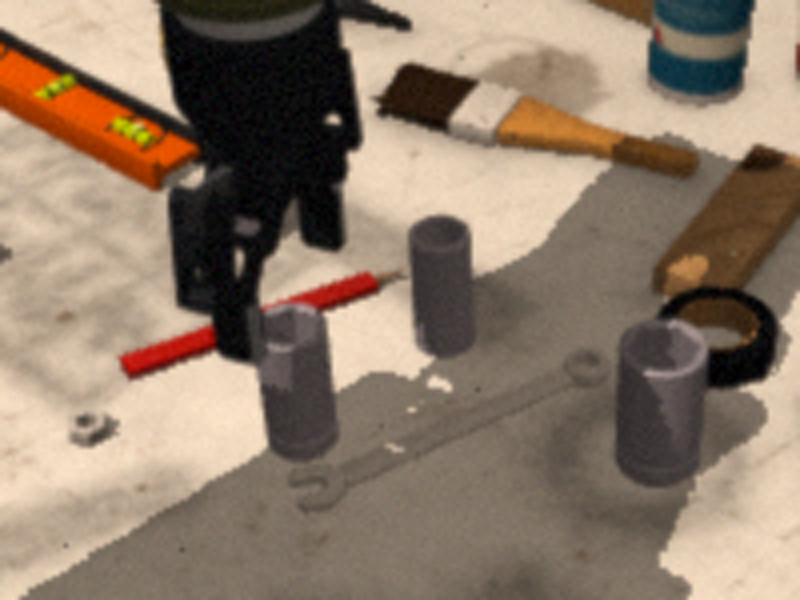

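jog_arm --plan '[[[0,0,0],[-0.001,0.002,0.01],1],[[0,0,0],[-0.001,0.002,0.02],1],[[0,0,0],[-0.001,0.002,0.03],1],[[0,0,0],[-0.001,0.002,0.039],1],[[0,0,0],[-0.001,0.002,0.039],0.3],[[0,0,0],[-0.001,0.002,0.039],-0.2],[[0,0,0],[-0.001,0.002,0.039],-1],[[0,0,0],[-0.001,0.002,0.039],-1],[[0,0,0],[-0.001,0.002,0.039],-1],[[0,0,0],[-0.001,0.002,0.039],-1]]'

```text
time: 18.23
tool_pos: [484.7, 223.2, 27.7]
tcp_rot: [179.9, 0.0, 119.7]
ft_force: [-0.4, -0.6, 4.4]
finger_gap: 35.7
```

```bash
python3 -c "
from h import *
go((489.3,-155.3,150)); print(sense()['ft_force'])
p,d=look('scene','s15',180,120,200,150)"
```

```text
t 18.225 p [484.7 223.2  27.7] rot [1.7994e+02 1.0000e-02 1.1973e+02] gap 35.7
[ 489.3 -155.3  150. ] turn [0.1 0.  0. ] shift [-0.331  -0.1836 -0.1225]
[-0.35880894 -0.63386368  4.39811499]
scale 4.0
```

View pics/s15.png

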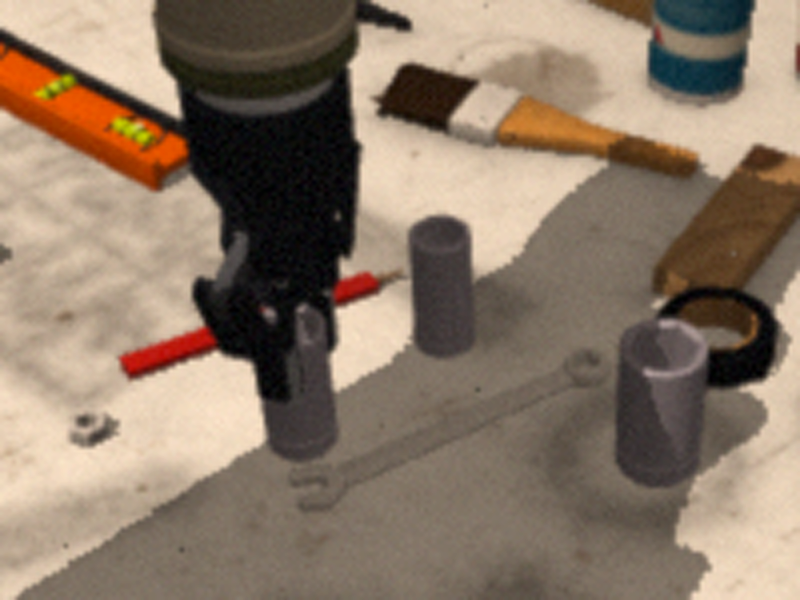

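jog_arm --plan '[[[0,0,0],[0,0,-0.05],-1],[[0,0,0],[0,0,-0.1],-1],[[0,0,0],[-0.035,-0.019,-0.12],-1],[[0,0,0],[-0.083,-0.046,-0.12],-1],[[0,0,0],[-0.133,-0.074,-0.12],-1],[[0,0,0],[-0.183,-0.101,-0.12],-1],[[0,0,0],[-0.233,-0.129,-0.12],-1],[[0,0,0],[-0.28,-0.155,-0.12],-1],[[0,0,0],[-0.315,-0.175,-0.11],-1],[[0,0,0],[-0.331,-0.1836,-0.09],-1],[[0,0,0],[-0.331,-0.1836,-0.07],-1],[[0,0,0],[-0.331,-0.1836,-0.065],-1]]'

```text
time: 19.77
tool_pos: [487.0, -155.0, 89.6]
tcp_rot: [-179.8, -0.2, 119.7]
ft_force: [-1.2, 0.6, -2.0]
finger_gap: 35.5
```

jog_arm --plan '[[[0,0,0],[0,0,0],-1],[[0,0,0],[0,0,0],-1]]'

```text
time: 20.02
tool_pos: [489.6, -155.4, 92.9]
tcp_rot: [180.0, 0.1, 119.8]
ft_force: [0.8, -0.1, -3.0]
finger_gap: 35.9
```

```bash
python3 -c "
from h import *
go((489.3,-155.3,39))
print(proj('scene',[[489.3,-155.3,65]]))
p,d=look('scene','s16',340,240,200,150)"
```

```text
t 20.025 p [ 489.6 -155.4   92.9] rot [1.7995e+02 6.0000e-02 1.1976e+02] gap 35.9
[ 489.3 -155.3   39. ] turn [0.  0.1 0.1] shift [ 0.0003 -0.0002  0.0539]
[[397.4470111  324.89850953]]
scale 4.0
```

View pics/s16.png

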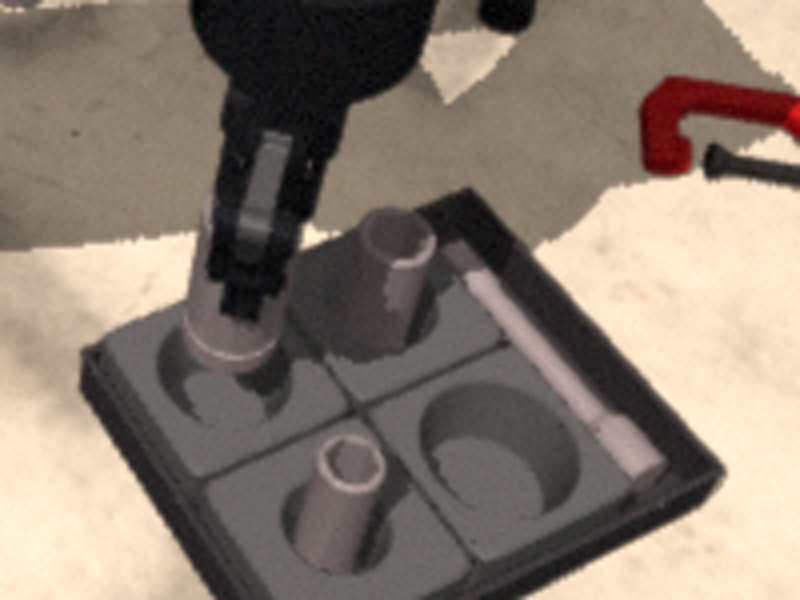

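jog_arm --plan '[[[0,0,0],[0,0,0.01],-1],[[0,0,0],[0,0,0.02],-1],[[0,0,0],[0,0,0.03],-1],[[0,0,0],[0,0,0.04],-1],[[0,0,0],[0,0,0.048],-1],[[0,0,0],[0,0,0.053],-1],[[0,0,0],[0,0,0.0545],-1],[[0,0,0],[0,0,0.0545],-1]]'

```text
time: 21.08
tool_pos: [489.2, -155.6, 37.8]
tcp_rot: [180.0, 0.0, 119.7]
ft_force: [-0.3, 1.0, -2.5]
finger_gap: 35.3
```

```bash
python3 -c "
from h import *
go((489.3,-155.3,39)); print(sense()['ft_force'])
p,d=look('scene','s17',340,240,200,150)"
```

```text
t 21.075 p [ 489.2 -155.6   37.8] rot [1.7998e+02 2.0000e-02 1.1973e+02] gap 35.3
[ 489.3 -155.3   39. ] turn [0. 0. 0.] shift [ 0.0002  0.0003 -0.0012]
[-0.28427885  1.00015535 -2.46753697]
scale 4.0
```

View pics/s17.png

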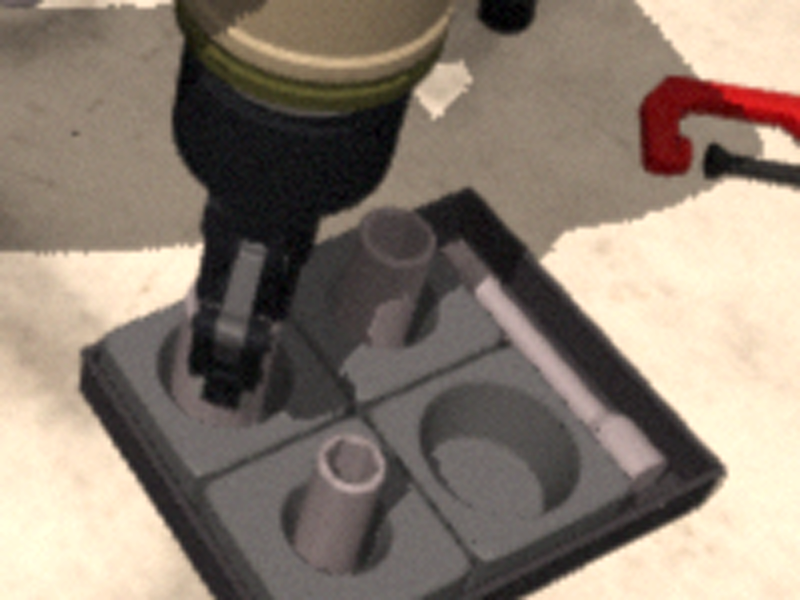

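jog_arm --plan '[[[0,0,0],[0,0,0],-0.1],[[0,0,0],[0,0,0],0.25],[[0,0,0],[0,0,0],0.25],[[0,0,0],[0,0,0],0.25],[[0,0,0],[0,0,-0.02],0.25],[[0,0,0],[0,0,-0.05],0.25],[[0,0,0],[0,0,-0.09],0.6],[[0,0,0],[0,0,-0.115],1],[[0,0,0],[0,0,-0.115],1]]'

```text
time: 22.25
tool_pos: [490.6, -156.2, 155.1]
tcp_rot: [179.8, 0.2, 119.7]
ft_force: [-1.2, -1.4, -0.6]
finger_gap: 85.7
```

```bash
python3 -c "
from h import *
go((610.5,90,130)); print(sense()['ft_force'])
p,d=look('scene','s18',340,240,200,150)"
```

```text
t 22.25 p [ 490.6 -156.2  155.1] rot [179.83   0.23 119.73] gap 85.7
[610.5  90.  130. ] turn [0.2 0.2 0. ] shift [0.1545 0.2261 0.0252]
[-1.18684657 -1.41101565 -0.63104757]
scale 4.0
```

View pics/s18.png

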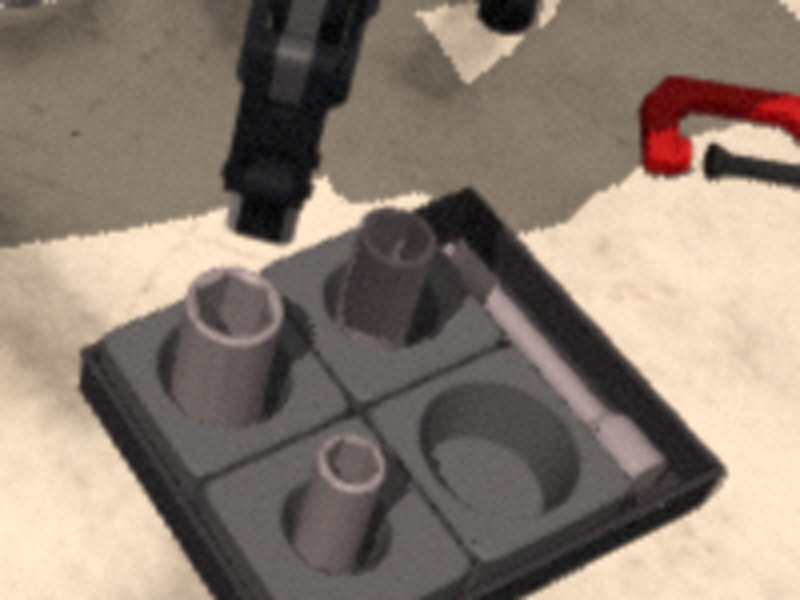

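```bash
python3 -c "
from h import *
P=cloud('scene',np.load('scene0.npy')); D=np.hypot(P[...,0]-610.5,P[...,1]-90)
m=(D>30)&(D<140)&(P[...,2]>30); print(m.sum())
if m.sum(): q=P[m]; print(q.min(0),q.max(0),D[m].min())
"
```

```text
436
[470.56081941  16.89143103  30.05357387] [749.5825337  228.8745341   79.86163169] 123.30648299210141
```

jog_arm --plan '[[[0,0,0],[0.02,0.03,0],1],[[0,0,0],[0.05,0.073,0],1],[[0,0,0],[0.08,0.117,0],1],[[0,0,0],[0.11,0.161,0.01],1],[[0,0,0],[0.14,0.205,0.02],1],[[0,0,0],[0.1545,0.2261,0.04],1],[[0,0,0],[0.1545,0.2261,0.07],1],[[0,0,0],[0.1545,0.2261,0.085],1],[[0,0,0],[0.1545,0.2261,0.085],1],[[0,0,0],[0.1545,0.2261,0.085],1]]'

```text
time: 23.55
tool_pos: [609.2, 90.3, 68.4]
tcp_rot: [179.9, 0.0, 119.7]
ft_force: [0.5, -0.6, 0.3]
finger_gap: 85.3
```

```bash
python3 -c "
from h import *
go((610.5,90,25))
p,d=look('scene','s19',260,120,200,150)"
```

```text
t 23.55 p [609.2  90.3  68.4] rot [1.7994e+02 3.0000e-02 1.1968e+02] gap 85.3
[610.5  90.   25. ] turn [ 0.1  0.  -0. ] shift [-0.0009  0.0009  0.0434]
scale 4.0
```

View pics/s19.png

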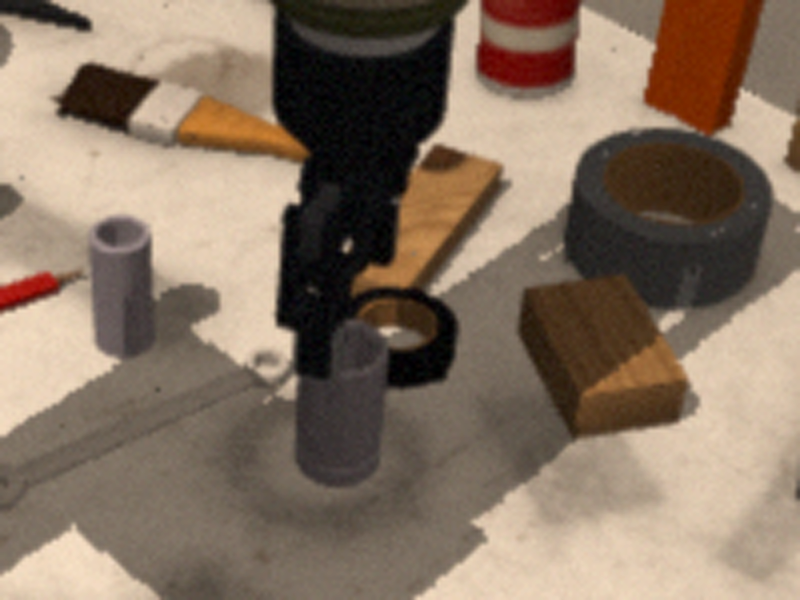

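jog_arm --plan '[[[0,0,0],[-0.001,0.001,0.008],1],[[0,0,0],[-0.001,0.001,0.016],1],[[0,0,0],[-0.001,0.001,0.024],1],[[0,0,0],[-0.001,0.001,0.034],1],[[0,0,0],[-0.001,0.001,0.043],1],[[0,0,0],[-0.001,0.001,0.043],0.5],[[0,0,0],[-0.001,0.001,0.043],0],[[0,0,0],[-0.001,0.001,0.043],-1],[[0,0,0],[-0.001,0.001,0.043],-1],[[0,0,0],[-0.001,0.001,0.043],-1],[[0,0,0],[-0.001,0.001,0.043],-1]]'

```text
time: 24.98
tool_pos: [611.0, 90.6, 25.4]
tcp_rot: [179.9, 0.0, 119.7]
ft_force: [2.2, 2.5, 5.8]
finger_gap: 43.1
```

```bash
python3 -c "
from h import *
go((542.3,-247.5,150)); print(sense()['ft_force'])
p,d=look('scene','s20',260,120,200,150)"
```

```text
t 24.975 p [611.   90.6  25.4] rot [1.7989e+02 4.0000e-02 1.1973e+02] gap 43.1
[ 542.3 -247.5  150. ] turn [0.1 0.  0. ] shift [-0.2596 -0.2271 -0.1248]
[2.2453686  2.45401524 5.75872969]
scale 4.0
```

View pics/s20.png

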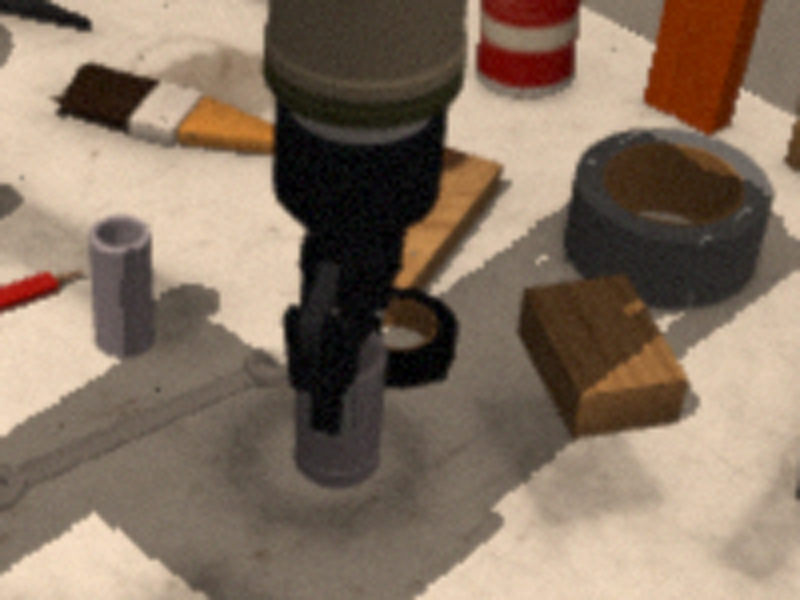

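jog_arm --plan '[[[0,0,0],[0,0,-0.05],-1],[[0,0,0],[0,0,-0.1],-1],[[0,0,0],[-0.01,-0.009,-0.13],-1],[[0,0,0],[-0.04,-0.035,-0.13],-1],[[0,0,0],[-0.08,-0.07,-0.13],-1],[[0,0,0],[-0.12,-0.105,-0.13],-1],[[0,0,0],[-0.16,-0.14,-0.13],-1],[[0,0,0],[-0.2,-0.175,-0.13],-1],[[0,0,0],[-0.235,-0.2056,-0.13],-1],[[0,0,0],[-0.2596,-0.2271,-0.13],-1],[[0,0,0],[-0.2596,-0.2271,-0.125],-1],[[0,0,0],[-0.2596,-0.2271,-0.1],-1]]'

```text
time: 26.52
tool_pos: [541.7, -247.8, 124.6]
tcp_rot: [180.0, 0.0, 119.7]
ft_force: [-0.4, 0.7, -3.6]
finger_gap: 42.9
```

```bash
python3 -c "
from h import *
go((542.3,-247.5,92))"
```

```text
t 26.525 p [ 541.7 -247.8  124.6] rot [1.7997e+02 3.0000e-02 1.1967e+02] gap 42.9
[ 542.3 -247.5   92. ] turn [ 0.  0. -0.] shift [-0.      0.0006  0.0326]
```

jog_arm --plan '[[[0,0,0],[0,0,0.015],-1],[[0,0,0],[0,0,0.03],-1],[[0,0,0],[0,0,0.033],-1],[[0,0,0],[0,0,0.033],-1]]'

```text
time: 27.02
tool_pos: [541.7, -247.4, 91.6]
tcp_rot: [-180.0, -0.0, 119.7]
ft_force: [0.6, 0.7, -4.0]
finger_gap: 43.2
```

```bash
python3 -c "
from h import *
go((542.3,-247.5,36))
print(proj('scene',[[542.3,-247.5,66]]))
p,d=look('scene','s21',340,240,200,150)"
```

```text
t 27.025 p [ 541.7 -247.4   91.6] rot [-180.     -0.    119.75] gap 43.2
[ 542.3 -247.5   36. ] turn [-0. -0.  0.] shift [-0.0004  0.0005  0.0556]
[[467.33274092 343.7923001 ]]
scale 4.0
```

View pics/s21.png

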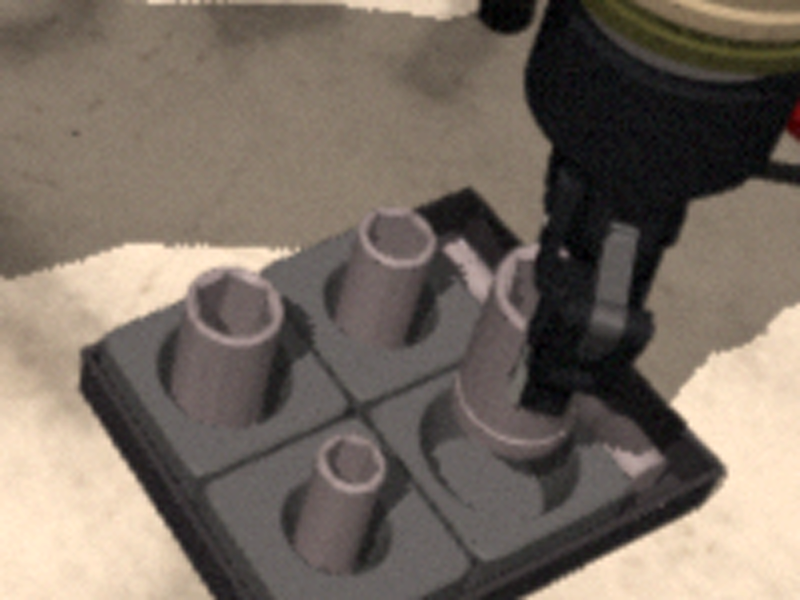

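```bash
python3 -c "
from h import *
print(onplane('scene',[[468.5,345.5],[468.5,344.5]],66))"
```

```text
[[ 541.15059966 -250.42253099   66.        ]
 [ 542.59729538 -249.38913255   66.        ]]
```

jog_arm --plan '[[[0,0,0],[0.001,0.0014,0.01],-1],[[0,0,0],[0.001,0.0014,0.02],-1],[[0,0,0],[0.001,0.0014,0.03],-1],[[0,0,0],[0.001,0.0014,0.04],-1],[[0,0,0],[0.001,0.0014,0.048],-1],[[0,0,0],[0.001,0.0014,0.053],-1],[[0,0,0],[0.001,0.0014,0.054],-1],[[0,0,0],[0.001,0.0014,0.054],-1]]'

```text
time: 28.08
tool_pos: [542.5, -246.2, 37.8]
tcp_rot: [180.0, 0.0, 119.7]
ft_force: [0.2, -0.4, -4.0]
finger_gap: 43.1
```

```bash
python3 -c "
from h import *
go((542.3,-247.5,36)); print(sense()['ft_force'])
p,d=look('scene','s22',340,240,200,150)"
```

```text
t 28.075 p [ 542.5 -246.2   37.8] rot [1.7999e+02 2.0000e-02 1.1973e+02] gap 43.1
[ 542.3 -247.5   36. ] turn [0. 0. 0.] shift [-0.0011 -0.0008  0.0018]
[ 0.2406848  -0.39126142 -3.96557455]
scale 4.0
```

View pics/s22.png

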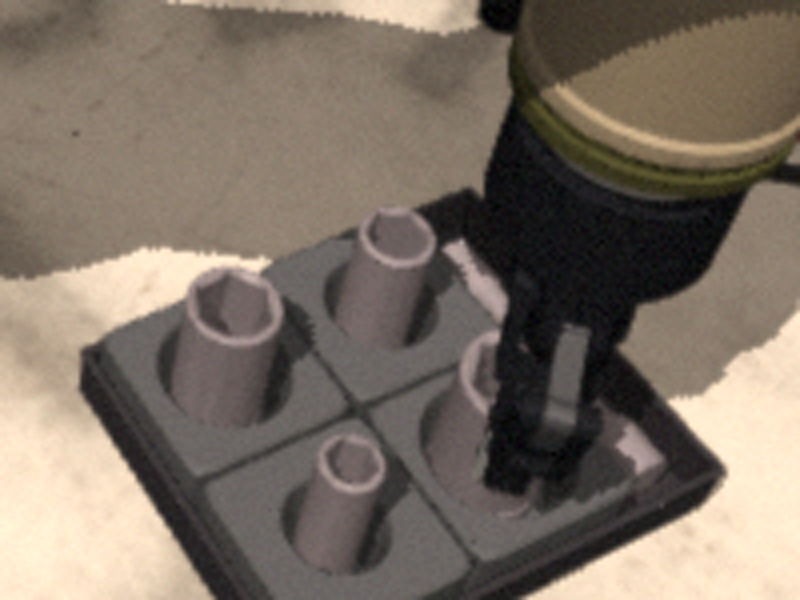

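jog_arm --plan '[[[0,0,0],[0,0,0.0015],-1],[[0,0,0],[0,0,0.0015],0.2],[[0,0,0],[0,0,0.0015],0.45],[[0,0,0],[0,0,0.0015],0.45],[[0,0,0],[0,0,0.0015],0.45],[[0,0,0],[0,0,-0.02],0.45],[[0,0,0],[0,0,-0.05],0.45],[[0,0,0],[0,0,-0.09],0.45],[[0,0,0],[0,0,-0.13],1],[[0,0,0],[0.05,0.03,-0.15],1],[[0,0,0],[0.1,0.06,-0.15],1],[[0,0,0],[0.15,0.09,-0.15],1]]'

```text
time: 29.62
tool_pos: [546.1, -69.7, 188.2]
tcp_rot: [179.9, 0.0, 119.7]
ft_force: [0.5, 0.3, 0.7]
finger_gap: 85.6
```

jog_arm --plan '[[[0,0,0],[0.05,0.03,0],1],[[0,0,0],[0.1,0.05,0],1],[[0,0,0],[0.1,0.05,0],1],[[0,0,0],[0.1,0.05,0],1]]'

```text
time: 30.12
tool_pos: [539.9, 40.2, 187.6]
tcp_rot: [-180.0, 0.0, 119.8]
ft_force: [0.7, 0.1, 0.4]
finger_gap: 85.4
```

Run:
```python
from h import *
s=sense(); print(s['time'],s['tool_pos'],s['ft_force'])
v=look('scene','s23',340,240,200,150); w=look('top','t23',390,150,160,150)
for n,x,y,r in(('s',469.2,-228.4,12),('m',562,-175.5,15),('l',489.2,-155.3,18.5),('xl',542.1,-248,22)):
    print(n); check(x,y,r,'scene',view=v); check(x,y+4,r,'top',view=w)
P=cloud('scene',v[1])
for x,y,h in((566,387,70),(588.8,236.3,74)):
    m=(np.hypot(P[...,0]-x,P[...,1]-y)<35)&(P[...,2]>h-5); vv,uu=np.nonzero(m)
    print(cv2.minEnclosingCircle(onplane('scene',np.c_[uu,vv],h)[:,:2].astype(np.float32)))
```

```text
30.125 [539.94391677  40.22539625 187.58726695] [0.68187689 0.09373449 0.40941789]
scale 4.0
scale 4.0
s
scene 323 axis@50 [ 469.1 -226.3] tilt [-0.047 -0.014] rim [ 466.7 -226.9] 13.4 ztop [86.8 88.6 89.9]
top 89 axis@50 [ 467.2 -223.4] tilt [-0.007  0.026] rim [ 466.4 -223.7] 12.6 ztop [88.1 91.2 93.4]
m
scene 389 axis@50 [ 562.2 -173.4] tilt [-0.047 -0.025] rim [ 559.9 -174.8] 16.5 ztop [86.7 88.6 89.4]
top 125 axis@50 [ 556.8 -170.6] tilt [0.103 0.029] rim [ 559.6 -170.4] 15.5 ztop [87.9 91.  93.2]
l
scene 527 axis@50 [ 488.3 -153.8] tilt [-0.033 -0.014] rim [ 486.7 -155.4] 20.3 ztop [86.8 88.5 89.3]
top 134 axis@50 [ 482.3 -147.8] tilt [ 0.123 -0.095] rim [ 486.6 -151.2] 18.9 ztop [88.  91.2 92.8]
xl
scene 730 axis@50 [ 543.6 -244.8] tilt [-0.029 -0.007] rim [ 542.2 -245. ] 23.4 ztop [87.1 88.7 89.3]
top 201 axis@50 [ 543.2 -237.4] tilt [-0.086 -0.107] rim [ 542.  -241.3] 22.8 ztop [87.8 90.6 92.6]
((566.463623046875, 387.07769775390625), 18.835817337036133)
((587.3956909179688, 235.4473114013672), 20.18973159790039)
```

View pics/s23.png

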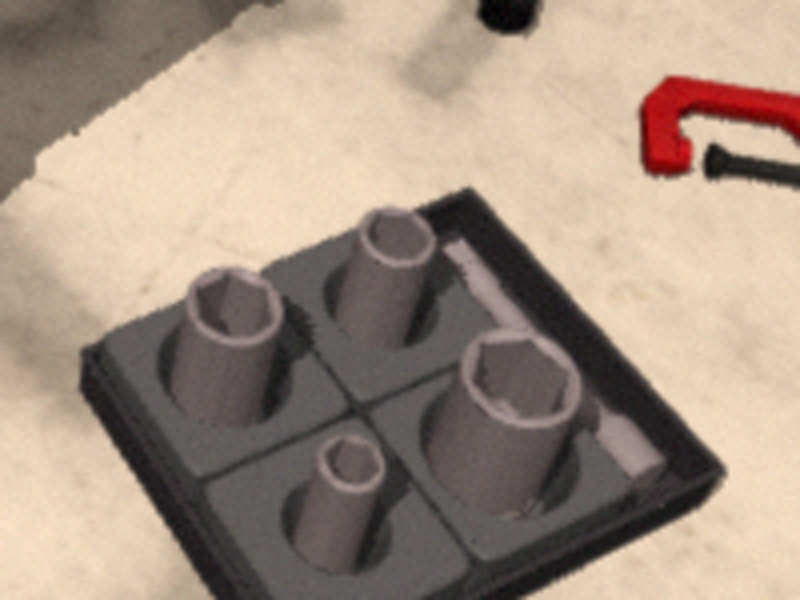

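View pics/t23.png

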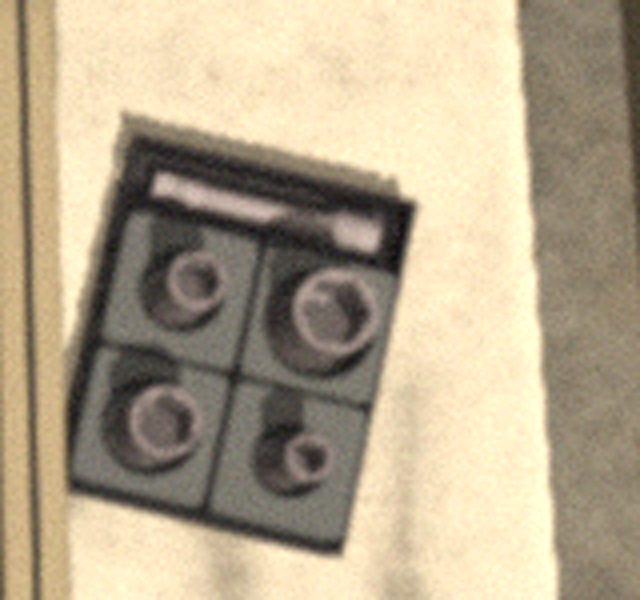

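```bash
python3 -c "
from bench import *
print(hand_in())"
```

```text
the job is handed in; nothing more can be done
None
```

I put all four sockets away in their own wells, smallest to largest, and handed the job in at about 30 s of the 102 s allowed. No verdict is reported.

**Final checks**
- **Height:** in the scene view all four rims stand at about 88 mm. That is what a 78 mm socket gives on a well floor 10 mm above the bench.
- **Centring:** the rims are within about 3 mm of the well centres in both views, inside the 8 mm limit.
- **Bystanders:** the coupling nut was measured within 1 mm of its first position and the spacer sleeve within 2 mm.
- **Arm:** the gripper was open and well clear of everything.

**Checks that disagreed**
- **Camera offset:** the two cameras differ by a steady 4–5 mm in y. I used the scene camera, which matched the gripper better.
- **Fingertips:** the scene camera's depth put them about 37 mm higher than the stated tool frame implies. I set every grasp depth from that measurement.
- **Tilt:** the scene view gave at most 0.05 rad of lean, much the same as for sockets standing on the bench. In the top view, the fits to the few visible wall points gave up to about 0.16 rad for three sockets. I put that down to noise, because rim positions and heights agreed with upright sockets, but I did not settle it separately.

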